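# Take the transit spacers out from under the clown figures and restart the display

## Robot

A 6-joint arm with a two-finger parallel gripper is mounted at the origin on the work surface. World frame = base frame: x ahead of the robot, y to its left, z up, the work surface at z = 0. Lengths are in m, angles in rad, forces in N, time in s.
With the tool pointing down it reaches from about 0.25 to 0.775 m from the base axis. Payload 4 kg.
Tool frame: the origin (TCP) lies on the centre line of the jaws, within the pads' length; the fingertips stand 8 mm ahead of it and the grasp point (between the pads) lies 11 mm behind it; z points along the fingers, y is the line along which they close (so a half turn about z gives the same grasp; the last joint's range is limited). The gripper opens to 85 mm and grips with 20 to 120 N. Pads are 22 mm wide; open, the fingers measure 114 mm over their backs; the gripper's body (76 mm by 85 mm) begins 54 mm behind the grasp point. The pads swing forward as they close: fully open they stand 13 mm farther back than shut.
Start: joints at [1.107, 0.087, 1.371, -0, 1.684, -0.103], TCP at [0.194, 0.515, 0.239] pointing down, gripper open.
Joint ranges: [-3.1, 3.1], [-0.76, 2.03], [0.27, 2.55], [-1.08, 4.22], [0.17, 2.65], [-2.57, 2.57]. Speed limits (rad/s): [2.79, 2.79, 3.14, 3.14, 3.14, 3.14].

## Interface

Orientations are given as a unit quaternion [w, x, y, z].
In Python, from station import env gives the robot as it stands.
- The arm moves only by the shell command python3 -m handwheel 'ROWS' [FORCE]. ROWS is JSON, a list of rows, each a list of 3 entries, a list of its own where there are three numbers: the shift along the tool's x, y, z in cm, then the turn about the tool's z in rad, then the closure, from 0 (fully open) to 1 (shut). In form: [[[x, y, z], roll, grip], ...]. A call has 1 to 8 rows; each row shifts and turns the commanded pose from where the row before left it, along the tool's axes as they then stand; what a row does not reach is not made up. A row lasts 1/12 s, in which the tool goes at most 41.7 mm and 7.16 degrees, less where a joint would pass 70% of its speed; a pose out of reach is approached as far as the arm can. A call with a gripper value outside its range is refused whole. The fingers move at their own pace and stop on an object; FORCE is the grip in N (left out, the last holds). Time passes only in rows, so rows that do not move let the fingers close. It gives the time, the measured TCP pose, the force, the opening and the grip force at its end, in the units of the state.
- env.observe(): the state, without advancing time (a new reading comes with each control period).
- env.grab_frame(name): name is "scene" or "top"; returns (picture, depth): 400x640x3 uint8, red, green, blue; 400x640 float32, m along the optical axis (not along the pixel's ray), 0 where there is no reading.
- env.get_calibration(name): a dict with "fovy" (degrees; the focal length in pixels is half the picture's height over the tangent of half this angle, whatever the lens; pixels are square), "cx", "cy" (the principal point, pixels), "cam_to_world" (4x4, takes a point from camera to world coordinates). Camera axes: x right, y down, z forward; pixel columns grow to the right and rows downward; lengths in m; the calibration is good to about 2 mm. A picture is of the moment at which its call begins. get_calibration takes no time and is no camera call.
- env.finish_job(): hands the job in; it is judged then, once.
Trained networks look in the newest picture that a camera, given by its name, has taken for a name from the list of things; names that differ only in an ending like _2 or _b are one class to them, and where a whole thing is asked for, a point or a joint stands for the part that bears it (a point fixed in the world has none). Each returns a list of dicts, best first, with "confidence" (0 to 1); they miss things now and then, are a little off and sometimes report something else, mostly with a low value. They report only what shows in the picture. A call takes as long as a camera call. They do not tell look-alikes from the thing itself.
- env.trace(query, camera): "mask" (400x640 bool, what is visible of it) and "box" ([left, top, right, bottom] in pixels, round what is visible of it).
- env.spot_point(query, camera): "location" ([column, row] in pixels: a listed point, or the origin of a listed thing).
The state is a dict: "time_s": time; "joint_pos": joint angles; "dq": joint speeds; "joint_torque": joint torques, N m; "ee_pos": TCP position; "tool_rot": TCP orientation; "force": force on the tool from outside, world axes, zero at the start; "moment": the same for the moment, N m; "grip_width": finger opening in m; "grip_force": force on a finger pad.
Only numpy, scipy, OpenCV 4.12 (cv2) and the standard library are available. Lean on these libraries where they do the work, as an engineer would, in place of code of your own. Each camera call takes 0.05 s, during which the arm holds its last target. There are 200 camera calls.

## Task

The toy display came with a grey transit spacer lying on each turntable, and under each clown where there is one: first press the red button to stop the display, then take all three spacers out into the blue crate and put each clown that is there back upright on the bare turntable of its own colour, well centred. When all spacers are in the crate and all clowns are back, press the yellow button and then the green one, each fully down and one at a time, and leave the clowns standing centred; do not disturb the dinosaur, the cup or the clear cube.

Things in the scene. Friction and masses are not known exactly. Their poses are not given: they have to be found in the camera images.
- stand_red: fixed round white display turntable with a red band, 150 mm diameter, 30 mm high (it does not turn here); origin at the centre of its underside, z up
- spacer_red: grey plastic H-shaped transit spacer, 110 x 110 mm, 24 mm thick, 100 g: two bars 30 mm (x) by 110 mm (y) at its x edges, joined by a waist 50 mm wide in y, 50 mm long in x; the notches beside the waist are open outward, so grip it across the waist (along its y) from above. Starts lying about centred on stand_red; all three are alike. Origin: centre of its underside, z up
- clown_red: wooden clown, red body and hat, 93 mm tall, 250 g: round foot plate 110 mm across and 16 mm thick, square body 44 x 44 mm (sides along its x and y) from 16 to 58 mm height (grip here), round head 32 mm wide, pointed hat. Starts on the spacer on stand_red; may be absent (None). Origin: centre of its underside, z up
- stand_yellow: fixed round white display turntable with a yellow band, 150 mm diameter, 30 mm high (it does not turn here); origin at the centre of its underside, z up
- spacer_yellow: grey plastic H-shaped transit spacer, 110 x 110 mm, 24 mm thick, 100 g: two bars 30 mm (x) by 110 mm (y) at its x edges, joined by a waist 50 mm wide in y, 50 mm long in x; the notches beside the waist are open outward, so grip it across the waist (along its y) from above. Starts lying about centred on stand_yellow; all three are alike. Origin: centre of its underside, z up
- clown_yellow: wooden clown, yellow body and hat, 93 mm tall, 250 g: round foot plate 110 mm across and 16 mm thick, square body 44 x 44 mm (sides along its x and y) from 16 to 58 mm height (grip here), round head 32 mm wide, pointed hat. Starts on the spacer on stand_yellow; may be absent (None). Origin: centre of its underside, z up
- stand_blue: fixed round white display turntable with a blue band, 150 mm diameter, 30 mm high (it does not turn here); origin at the centre of its underside, z up
- spacer_blue: grey plastic H-shaped transit spacer, 110 x 110 mm, 24 mm thick, 100 g: two bars 30 mm (x) by 110 mm (y) at its x edges, joined by a waist 50 mm wide in y, 50 mm long in x; the notches beside the waist are open outward, so grip it across the waist (along its y) from above. Starts lying about centred on stand_blue; all three are alike. Origin: centre of its underside, z up
- clown_blue: wooden clown, blue body and hat, 93 mm tall, 250 g: round foot plate 110 mm across and 16 mm thick, square body 44 x 44 mm (sides along its x and y) from 16 to 58 mm height (grip here), round head 32 mm wide, pointed hat. Starts on the spacer on stand_blue; may be absent (None). Origin: centre of its underside, z up
- crate: loose blue open plastic crate, outside 180 (x) x 200 (y) x 80 mm high, walls and floor 5 mm, white clips on its two y sides, no lid on it, 0.8 kg; origin at the centre of its underside, z up. It and the console change sides from start to start
- stop_top (a point): top centre of the red push button (34 mm diameter cap) on the grey console box (100 x 240 x 40 mm, fixed, long side along y); the three buttons stand in a row 75 mm apart in varying order; pressing moves it straight down; this button stops the display
- stop (a joint): red button's travel in m: 0 up, 0.007 fully down (4 N); it springs back; counts as pressed beyond 0.005
- reset_top (a point): top centre of the yellow push button (34 mm diameter cap) on the grey console box (100 x 240 x 40 mm, fixed, long side along y); the three buttons stand in a row 75 mm apart in varying order; pressing moves it straight down; this button clears the stop
- reset (a joint): yellow button's travel in m: 0 up, 0.007 fully down (4 N); it springs back; counts as pressed beyond 0.005
- run_top (a point): top centre of the green push button (34 mm diameter cap) on the grey console box (100 x 240 x 40 mm, fixed, long side along y); the three buttons stand in a row 75 mm apart in varying order; pressing moves it straight down; this button starts the display
- run (a joint): green button's travel in m: 0 up, 0.007 fully down (4 N); it springs back; counts as pressed beyond 0.005
- dino: green plastic toy dinosaur, 190 mm long (its y), 110 mm tall, left of the stands; bystander, leave alone; origin at the centre of its underside
- cup: stainless steel toy cup, 72 mm diameter, 75 mm tall, beyond the stands; bystander, leave alone; origin at the centre of its underside
- cube: clear acrylic cube, 60 mm, beyond the stands; bystander, leave alone; origin at the centre of its underside
Not all that is in view belongs to the job. Leave any turquoise look-alike of the clown_yellow alone. Leave any pink look-alike of the clown_red alone.

How it is judged:
By the outcome, as a careful person would: the job done as asked, in the order asked, and still so for the second after the job is handed in, with the robot touching nothing.
Of clown_red, clown_yellow, clown_blue only 2 to 3 are there at a start; the rules pass over those that are not, and their reading is None.
At some moment in a run one of crate, clown_red, clown_yellow, clown_blue may be knocked a few centimetres aside while the robot is not near it.
Once in a run the grip may slacken for a moment while it holds something.
It also fails if it takes over 210 s, if anything falls off the work surface, if the arm or the gripper's body presses on something with over 40 N, if the wrist force passes 120 N, or if a joint passes its speed limit or range.

## Working session

There is one attempt and no reset: what is moved stays moved. The work goes in short steps, Python scripts to look and compute and a shell command to move; the robot and the scene stay as the last step left them, time stands still between calls to the robot, and variables do not carry over. Pictures are saved under pics/ and viewed, at most 14 in all, crops included, and the job is handed in when it is done.

```bash
ls; mkdir -p pics; cat > h.py <<'E'
import numpy as np, cv2
from station import env
def snap(cam,fn=None):
    p,d=env.grab_frame(cam)
    if fn: cv2.imwrite(fn,p[:,:,::-1])
    return p,d
def w(cam,u,v,z):
    "u,v arrays, z depth -> world"
    c=env.get_calibration(cam);f=200/np.tan(np.radians(c['fovy'])/2)
    u=np.asarray(u,float);v=np.asarray(v,float)
    P=np.stack([(u-c['cx'])/f*z,(v-c['cy'])/f*z,z*np.ones_like(u),np.ones_like(u)],-1)
    return (P@np.array(c['cam_to_world']).T)[...,:3]
def cloud(cam,d):
    v,u=np.mgrid[:d.shape[0],:d.shape[1]]
    return w(cam,u,v,d)
def atz(cam,u,v,h):
    a=w(cam,u,v,np.array(.1));b=w(cam,u,v,np.array(1.))
    return a+(b-a)*((h-a[2])/(b[2]-a[2]))
E
python3 - <<'E'
from h import *
for c in('scene','top'):
    snap(c,f'pics/{c}0.png'); k=env.get_calibration(c);print(k['fovy'],k['cx'],k['cy'],np.round(k['cam_to_world'],3).tolist())
print(env.observe())
E
```

```text
pics
55.43696094512337 320.3964072191764 200.98350536687423 [[-0.836, 0.35, -0.422, 1.062], [0.548, 0.524, -0.652, 0.767], [-0.007, -0.776, -0.63, 0.766], [0.0, 0.0, 0.0, 1.0]]
47.22778705764643 322.13969197260036 197.8256700696853 [[0.001, -0.989, 0.147, 0.429], [-1.0, -0.002, -0.002, 0.033], [0.003, -0.147, -0.989, 1.161], [0.0, 0.0, 0.0, 1.0]]
{'time_s': 0.1, 'joint_pos': array([ 1.10691111e+00,  8.79072102e-02,  1.37211916e+00,  2.27225648e-05,
        1.68360250e+00, -1.03093696e-01]), 'dq': array([ 0.00143982, -0.00170595, -0.00123375, -0.00020448,  0.00206045,
       -0.00092944]), 'joint_torque': array([ 2.54408114e-03, -3.53013039e+01, -3.14218605e+01, -2.19688018e-04,
        7.95103930e-03, -1.92383658e-05]), 'ee_pos': array([0.19395741, 0.51420182, 0.23823375]), 'tool_rot': array([-2.95613377e-04,  1.79417585e-01,  9.83772481e-01, -9.74316592e-04]), 'force': array([-0.17324939,  0.08699861,  0.26045565]), 'moment': array([-0.01305469,  0.00033011,  0.03419275]), 'grip_force': 0.0, 'grip_width': 0.08535354217815862}
```

View pics/scene0.png

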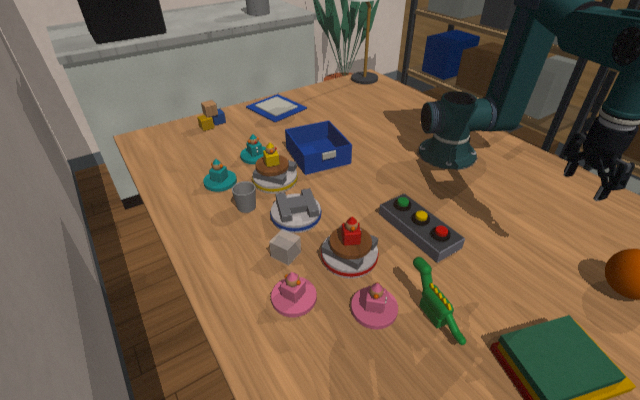

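View pics/top0.png

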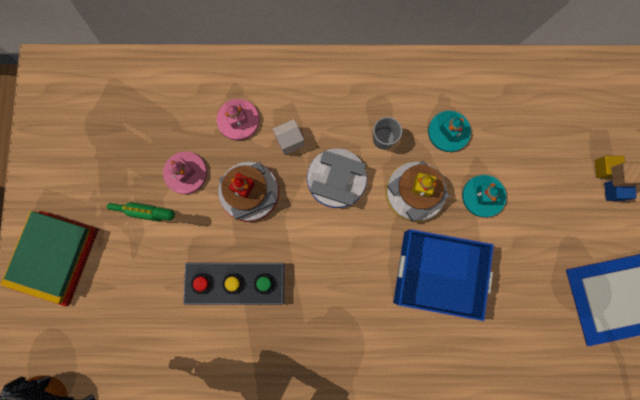

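The top view shows: console buttons red (201,284), yellow (232,284) and green (264,284); red stand with clown (248,192); bare blue stand with spacer only (337,179); yellow stand with clown (418,191); crate (445,275). The pink and turquoise look-alikes stand apart, and there is no blue clown.

```bash
cat > meas.py <<'E'
from h import *
def fitcirc(P,r):
    from scipy.optimize import least_squares
    s=least_squares(lambda c:np.hypot(P[:,0]-c[0],P[:,1]-c[1])-r,P.mean(0),loss='soft_l1',f_scale=.002);return s.x
def rect(P):
    (c,s,a)=cv2.minAreaRect((P*1000).astype(np.float32));return np.round(c,1),np.round(s,1),round(a,1)
def boundary_pts(m,z,cam='top'):
    cs,_=cv2.findContours(m.astype(np.uint8),0,1)
    c=max(cs,key=cv2.contourArea)[:,0]
    return np.array([atz(cam,u,v,z)[:2] for u,v in c])
def near(C,xy,r,z0,z1,w_=None):
    return (np.hypot(C[...,0]-xy[0],C[...,1]-xy[1])<r)&(C[...,2]>z0)&(C[...,2]<z1)
def tr(q,cam='top'):
    r=env.trace(q,cam);return r
E
python3 - <<'E'
from meas import *
p,d=snap('top');C=cloud('top',d)
for n in('stop','reset','run'):
    r=env.spot_point(n+'_top','top')[0];u,v=r['location'];print(n,round(r['confidence'],2),np.round([u,v]),atz('top',u,v,.05).round(4),C[int(v),int(u)].round(4))
for n,u,v in(('red',248,192),('blue',337,179),('yellow',418,191)):
    c0=atz('top',u,v,.03)
    m=near(C,c0,.085,.02,.2)
    print(n,c0.round(3),'zhist',[int(((C[...,2]>a)&(C[...,2]<a+.01)&m).sum()) for a in np.arange(.02,.16,.01)])
    for r in env.trace('stand_'+n,'top')[:2]:print(' stand',r['box'],round(r['confidence'],2),r['mask'].sum())
    for r in env.trace('spacer_'+n,'top')[:3]:print(' spacer',r['box'],round(r['confidence'],2),r['mask'].sum())
    for r in env.trace('clown_'+n,'top')[:3]:print(' clown',r['box'],round(r['confidence'],2),r['mask'].sum())
r=env.trace('crate','top')[0];m=r['mask']&(C[...,2]>.07);P=C[m][:,:2];print('crate',r['box'],rect(P))
np.savez('f0.npz',p=p,d=d)
E
```

```text
stop 0.6 [200. 284.] [0.3857 0.3224 0.05  ] [0.387  0.3206 0.0643]
reset 0.48 [234. 284.] [0.3858 0.2401 0.05  ] [0.3868 0.2392 0.0588]
run 0.72 [261. 282.] [0.391  0.1765 0.05  ] [0.3917 0.1748 0.0629]
red [0.612 0.216 0.03 ] zhist [537, 213, 90, 360, 924, 263, 20, 22, 108, 80, 80, 70, 28, 0, 0]
 stand [222.5, 165.5, 281.0, 220.5] 0.94 670
 spacer [219.6, 162.0, 277.4, 220.7] 0.86 484
 clown [221.3, 166.4, 265.6, 212.1] 0.69 1601
 clown [217.5, 102.7, 262.3, 138.6] 0.62 1358
 clown [224.9, 277.4, 240.2, 288.4] 0.5 173
blue [ 0.646 -0.007  0.03 ] zhist [903, 345, 213, 1291, 0, 0, 0, 0, 0, 0, 0, 0, 0, 0, 0]
 stand [310.6, 144.8, 366.0, 209.9] 0.94 1092
 stand [224.4, 275.1, 241.2, 288.6] 0.62 174
 spacer [309.9, 151.4, 365.4, 205.7] 0.96 1539
 spacer [220.5, 163.2, 269.6, 210.7] 0.25 1652
 clown [191.3, 274.1, 208.1, 290.5] 0.65 172
yellow [ 0.616 -0.21   0.03 ] zhist [577, 203, 65, 355, 888, 287, 26, 26, 101, 89, 83, 70, 26, 0, 0]
 stand [221.7, 165.3, 280.1, 222.5] 0.67 443
 stand [384.3, 162.2, 445.3, 219.4] 0.66 796
 spacer [388.9, 160.8, 449.2, 221.4] 0.88 346
 spacer [310.7, 151.8, 366.0, 208.6] 0.42 1561
 clown [427.4, 107.7, 472.9, 152.4] 0.88 1386
 clown [396.6, 164.3, 445.3, 209.9] 0.78 1618
 clown [463.9, 175.9, 507.5, 217.0] 0.6 1454
crate [396.6, 231.1, 494.6, 321.1] (array([ 427.8, -169.4]), array([399.5, 180.1]), 79.9)
```

```bash
python3 - <<'E'
from meas import *
p=cv2.imread('pics/top0.png')
cv2.imwrite('pics/c0.png',cv2.resize(p[150:235,205:465],None,fx=3,fy=3,interpolation=cv2.INTER_CUBIC))
E
```

```text
(no output)
```

View pics/c0.png

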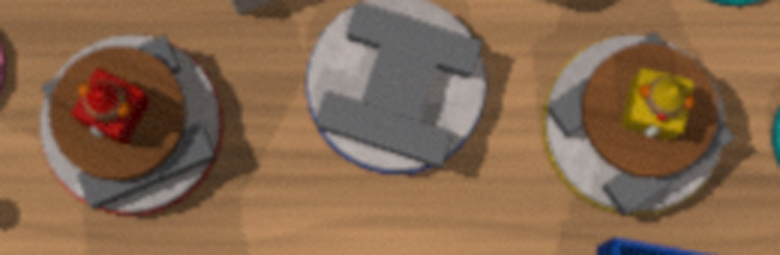

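```bash
cat >> meas.py <<'E'
from scipy.optimize import minimize
from scipy.spatial.transform import Rotation as Rn
def proj(cam,P):
    c=env.get_calibration(cam);f=200/np.tan(np.radians(c['fovy'])/2)
    q=(np.c_[P,np.ones(len(P))]@np.linalg.inv(np.array(c['cam_to_world'])).T)
    return np.c_[q[:,0]/q[:,2]*f+c['cx'],q[:,1]/q[:,2]*f+c['cy']]
def sil(pts,cam,S=4,shape=(400,640)):
    im=np.zeros(shape,np.uint8)
    h=cv2.convexHull(proj(cam,pts).astype(np.float32))
    cv2.fillConvexPoly(im,np.round(h*16).astype(np.int32),1,shift=4);return im>0
def cyl(x,y,r,z0,z1):
    a=np.linspace(0,2*np.pi,40,endpoint=False);k=np.c_[x+r*np.cos(a),y+r*np.sin(a)]
    return np.r_[np.c_[k,0*a+z0],np.c_[k,0*a+z1]]
def box(x,y,yaw,lx,ly,z0,z1):
    k=np.array([[1,1],[1,-1],[-1,-1],[-1,1]])*[lx/2,ly/2];c,s=np.cos(yaw),np.sin(yaw)
    k=k@np.array([[c,s],[-s,c]])+[x,y];return np.r_[np.c_[k,np.full(4,z0)],np.c_[k,np.full(4,z1)]]
def fit(mask,gen,x0s,cam='top',step=None):
    best=None
    cost=lambda q:1-(lambda s:(s&mask).sum()/max(1,(s|mask).sum()))(sil(gen(*q),cam))
    for x0 in x0s:
        x0=np.array(x0,float);n=len(x0);st=np.array(step or [.008,.008,.2][:n])
        s=minimize(cost,x0,method='Nelder-Mead',options=dict(initial_simplex=np.r_[[x0],x0+np.diag(st)],xatol=1e-4,fatol=1e-4))
        if best is None or s.fun<best.fun:best=s
    return best.x,1-best.fun
def hull(m,minA=15):
    n,l,st,_=cv2.connectedComponentsWithStats(m.astype(np.uint8))
    keep=np.isin(l,[i for i in range(1,n) if st[i,4]>=minA])
    pts=np.argwhere(keep)[:,::-1].astype(np.int32)
    im=np.zeros(m.shape,np.uint8);cv2.fillConvexPoly(im,cv2.convexHull(pts),1);return im>0
def disc(xy,z,r,cam='top'):return sil(cyl(*xy,r,z,z+.001),cam)
def hsv(p):return cv2.cvtColor(p,cv2.COLOR_RGB2HSV).astype(int)
def clown(p,color,xy,zb,cam='top',r=.085):
    "foot centre, body centre, yaw (deg mod 90) of clown with base height zb near xy"
    H=hsv(p);h,s,v=H[...,0],H[...,1],H[...,2];near=disc(xy,zb+.03,r,cam)
    b={'red':((h<6)|(h>172))&(s>190)&(v>60),'yellow':(h>23)&(h<34)&(s>170)&(v>90)}[color]&near
    # body mask incl. head/hat hull
    def gen(x,y,a):return np.r_[box(x,y,a,.044,.044,zb+.016,zb+.058),cyl(x,y,.002,zb+.09,zb+.093)]
    bm=hull(b,6)
    return fit(bm,gen,[[*xy,a] for a in(0,.4,.8,1.2)],cam),bm
def go(x,y,z,yaw,tool=None):
    """print roll and tool-frame shift (cm) to bring TCP to x,y,z with closing axis at yaw(deg, mod 180)"""
    o=env.observe();R=Rn.from_quat(np.roll(o['tool_rot'],-1)).as_matrix();t=R[:,1]
    cur=np.degrees(np.arctan2(t[1],t[0]));d=(yaw-cur+90)%180-90
    q6=o['joint_pos'][5];R2=R@Rn.from_euler('z',-d,degrees=True).as_matrix()
    sh=(np.array([x,y,z])-o['ee_pos'])*100
    print('t',round(o['time_s'],2),'pos',o['ee_pos'].round(4),'yaw',round(cur,1),'| roll',round(-np.radians(d),3),'shift after roll',(R2.T@sh).round(2),'before',(R.T@sh).round(2),'q6',q6.round(2),'tilt',R[:2,2].round(3),'F',o['force'].round(1),'w',round(o['grip_width'],4))
E
python3 - <<'E'
from meas import *
f=np.load('f0.npz');p,d=f['p'],f['d'];H=hsv(p);h,s,v=[H[...,i] for i in range(3)];C=cloud('top',d)
print('wood',H[330,150],'brown',H[178,258],'white',H[200,322],'grey',H[180,337],'rb',H[183,241],'yb',H[184,428])
for n,c,uv in(('stop',(h<8)|(h>172),(201,284)),('reset',(h>20)&(h<35),(232,284)),('run',(h>40)&(h<80),(264,284))):
    m=c&(s>120)&(v>60);mm=np.zeros_like(m);mm[268:300,uv[0]-14:uv[0]+15]=1;m&=mm
    z=np.median(C[m][:,2]);q,e=fit(m,lambda x,y:cyl(x,y,.017,.045,z),[atz('top',*uv,.05)[:2]])
    print(n,m.sum(),'z',z.round(4),q.round(4),round(e,2))
print('console z',np.median(C[292:300,215:222,2]))
for n,uv in(('red',(248,192)),('blue',(337,179)),('yellow',(418,191))):
    c0=atz('top',*uv,.03)[:2]
    m=(s<75)&(v>55)&disc(c0,.03,.1);print(n,m.sum())
    q,e=fit(hull(m),lambda x,y:cyl(x,y,.075,.015,.03),[c0]);print(' stand',q.round(4),round(e,3))
    if n!='blue':
        (k,e),bm=clown(p,n,c0,.054);print(' clown body',k[:2].round(4),'yaw',np.degrees(k[2])%90,round(e,3),bm.sum())
E
```

```text
wood [ 14 124 169] brown [ 14 171 109] white [  9  19 178] grey [120   2 105] rb [  0 239  96] yb [ 24 233 154]
stop 188 z 0.0609 [0.3876 0.3223] 0.89
reset 188 z 0.0608 [0.3873 0.2481] 0.92
run 163 z 0.0614 [0.3871 0.1705] 0.84
console z 0.03952340350443284
red 1095
 stand [0.6178 0.2188] 0.973
 clown body [0.6195 0.2217] yaw 58.94830452964694 0.804 374
blue 2881
 stand [ 0.6502 -0.0061] 0.97
yellow 1171
 stand [ 0.6176 -0.2086] 0.945
 clown body [ 0.6191 -0.2084] yaw 62.3136908141426 0.703 345
```

```bash
python3 -c "
from meas import *
go(.3875,.3225,.10,69.3)"
```

```text
t 0.8 pos [0.1942 0.5146 0.2394] yaw 69.3 | roll 0.0 shift after roll [-24.87 -11.14  13.94] before [-24.87 -11.15  13.94] q6 -0.1 tilt [0. 0.] F [-0.2  0.4 -0.2] w 0.0856
```

```bash
python3 -m handwheel '[[[-3.1,-1.4,0],0,1],[[-3.1,-1.4,0],0,1],[[-3.1,-1.4,0],0,1],[[-3.1,-1.4,0],0,1],[[-3.1,-1.4,0],0,1],[[-3.1,-1.4,0],0,1],[[-3.1,-1.4,0],0,1],[[-3.1,-1.4,0],0,1]]' 30; python3 -m handwheel '[[[0,0,3],0,1],[[0,0,3],0,1],[[0,0,3],0,1],[[0,0,3],0,1],[[0,0,1.9],0,1],[[0,0,0],0,1],[[0,0,0],0,1]]'; python3 -c "
from meas import *
go(.3875,.3225,.069,69.3)"
```

```text
time_s: 1.47
ee_pos: [0.3876, 0.3209, 0.2396]
tool_rot: [0.0, 0.179, 0.984, 0.0]
force: [1.3, 0.2, -0.2]
grip_width: 0.0001
grip_force: 0.0
time_s: 2.05
ee_pos: [0.3861, 0.3219, 0.0996]
tool_rot: [-0.001, 0.179, 0.984, -0.001]
force: [0.4, -0.0, 0.4]
grip_width: 0.0001
grip_force: 0.0
t 2.05 pos [0.3861 0.3219 0.0996] yaw 69.3 | roll 0.0 shift after roll [-0.12  0.12  3.06] before [-0.12  0.12  3.06] q6 -0.63 tilt [-0.002 -0.001] F [ 0.4 -0.   0.4] w 0.0001
```

Descend in steps, watching the force.

```bash
python3 -m handwheel '[[[-0.1,0.1,2.6],0,1],[[0,0,0.4],0,1],[[0,0,0],0,1]]'|egrep 'pos|^force'; python3 -m handwheel '[[[0,0,0.2],0,1],[[0,0,0],0,1]]'|egrep 'pos|^force'; python3 -m handwheel '[[[0,0,0.2],0,1],[[0,0,0],0,1]]'|egrep 'pos|^force';python3 -m handwheel '[[[0,0,0.2],0,1],[[0,0,0],0,1]]'|egrep 'pos|^force';python3 -m handwheel '[[[0,0,0.1],0,1],[[0,0,0],0,1]]'|egrep 'pos|^force'
```

```text
ee_pos: [0.388, 0.3229, 0.0708]
force: [0.3, -0.3, 1.2]
ee_pos: [0.3888, 0.3235, 0.0701]
force: [-0.6, -0.0, 0.7]
ee_pos: [0.3888, 0.3235, 0.0676]
force: [0.8, 0.1, 2.2]
ee_pos: [0.3888, 0.3235, 0.0651]
force: [0.3, 0.5, 3.4]
ee_pos: [0.3888, 0.3234, 0.0641]
force: [1.7, 2.6, 4.1]
```

```bash
for i in 1; do python3 -m handwheel '[[[0,0,0.1],0,1],[[0,0,0],0,1]]'|egrep 'pos|^force'; python3 -m handwheel '[[[0,0,0.1],0,1],[[0,0,0],0,1],[[0,0,0],0,1]]'|egrep 'pos|^force'; python3 -m handwheel '[[[0,0,0.1],0,1],[[0,0,0],0,1],[[0,0,0],0,1]]'|egrep 'pos|^force'; done
```

```text
ee_pos: [0.3888, 0.3235, 0.064]
force: [0.6, 1.6, 8.5]
ee_pos: [0.3889, 0.3235, 0.0639]
force: [-2.3, -0.7, 12.8]
ee_pos: [0.3889, 0.3236, 0.0638]
force: [-3.2, -2.0, 17.3]
```

```bash
python3 -m handwheel '[[[0,0,-0.5],0,1],[[0,0,-3],0,1],[[0,0,-4],0,0],[[0,0,-4],0,0],[[0,0,-3],0,0],[[0,0,0],0,0]]'|egrep 'pos|^force'; python3 - <<'E'
from meas import *
f=np.load('f0.npz');p,d=f['p'],f['d'];H=hsv(p);h,s,v=[H[...,i] for i in range(3)]
c0=np.array([.650,-.006])
g=(s<40)&(v>60)&(v<135)&disc(c0,.05,.08)
# H template fit
def gen(x,y,a):return box(x,y,a,.11,.11,.036,.054)
hm=hull(g,100);q,e=fit(hm,gen,[[*c0,a] for a in np.radians([-16,0,-30])]);print(q.round(4),np.degrees(q[2]),round(e,3))
print(g.sum())
q1,e=fit(hull(g,300),gen,[[*c0,-.3]]);print(q1.round(4),e)
go(q[0],q[1],.12,np.degrees(q[2])+90)
E
```

```text
ee_pos: [0.3902, 0.3243, 0.2126]
force: [0.6, 0.1, 0.7]
[ 0.644  -0.0073 -0.323 ] -18.50636952429639 0.866
1801
[ 0.6439 -0.0091 -0.3346] 0.8608480856319473
t 4.13 pos [0.3902 0.3243 0.2126] yaw 69.3 | roll -0.038 shift after roll [-34.53 -23.48   9.3 ] before [-35.39 -22.16   9.3 ] q6 -0.63 tilt [0.01  0.006] F [0.6 0.1 0.7] w 0.0484
```

```bash
cat >> meas.py <<'E'
HX=np.array([[55,55],[25,55],[25,25],[-25,25],[-25,55],[-55,55],[-55,-55],[-25,-55],[-25,-25],[25,-25],[25,-55],[55,-55]])/1000
def hmask(x,y,a,z,cam='top'):
    c,s=np.cos(a),np.sin(a);k=HX@np.array([[c,s],[-s,c]])+[x,y];im=np.zeros((400,640),np.uint8)
    for zz in(z,z-.012,z-.022):
        cv2.fillPoly(im,[np.round(proj(cam,np.c_[k,np.full(12,zz)])*16).astype(np.int32)],1,shift=4)
    return im>0
def fith(g,x0s,z,cam='top',valid=None):
    V=np.ones_like(g) if valid is None else valid;best=None
    def cost(q):
        s=hmask(*q,z,cam)&V;return 1-(s&g).sum()/max(1,(s|(g&V)).sum())
    for x0 in x0s:
        x0=np.array(x0,float);r=minimize(cost,x0,method='Nelder-Mead',options=dict(initial_simplex=np.r_[[x0],x0+np.diag([.008,.008,.15])],xatol=1e-4,fatol=1e-4))
        if best is None or r.fun<best.fun:best=r
    return best.x,1-best.fun
def spacer(p,c0,zt=.054,cam='top',angs=(-80,-50,-20,10,40,70)):
    H=hsv(p);s,v=H[...,1],H[...,2]
    g=(s<40)&(v>60)&(v<125)&disc(c0,zt,.082,cam)
    return fith(g,[[*c0,np.radians(a)] for a in angs],zt,cam)
E
python3 - <<'E'
from meas import *
f=np.load('f0.npz');p=f['p']
q,e=spacer(p,(.648,-.006));print(q.round(4),np.degrees(q[2]),round(e,3))
go(q[0],q[1],.12,np.degrees(q[2])+90)
E
```

```text
[ 0.6456 -0.0097 -0.311 ] -17.818454058815973 0.871
t 4.13 pos [0.3902 0.3243 0.2126] yaw 69.3 | roll -0.05 shift after roll [-34.47 -24.07   9.3 ] before [-35.62 -22.33   9.3 ] q6 -0.63 tilt [0.01  0.006] F [0.6 0.1 0.7] w 0.0484
```

```bash
python3 -m handwheel '[[[0,0,0],-0.05,0],[[-3,-2,0],0,0],[[-3,-2,0],0,0],[[-3,-2,0],0,0],[[-3,-2,0],0,0],[[-3,-2,0],0,0],[[-3,-2,0],0,0],[[-3,-2,0],0,0]]'|egrep 'pos|^force';python3 -m handwheel '[[[-3,-2,0],0,0],[[-3,-2,0],0,0],[[-3,-2,0],0,0],[[-3,-2,3],0,0],[[-1.5,-2,3],0,0],[[0,0,3],0,0],[[0,0,0],0,0],[[0,0,0],0,0]]'|egrep 'pos|^force'; python3 -c "
from meas import *
go(.645,-.009,.043,72)"
```

```text
ee_pos: [0.5449, 0.1236, 0.2036]
force: [-0.2, 0.1, -0.0]
ee_pos: [0.638, -0.0078, 0.1147]
force: [-0.3, -0.2, 0.4]
t 5.47 pos [ 0.638  -0.0078  0.1147] yaw 72.2 | roll 0.003 shift after roll [-0.77  0.12  7.16] before [-0.77  0.12  7.16] q6 -1.36 tilt [-0.009  0.001] F [-0.3 -0.2  0.4] w 0.0855
```

```bash
python3 -m handwheel '[[[-0.7,0.1,3],0,0],[[0,0,3],0,0],[[0,0,1.1],0,0],[[0,0,0],0,0],[[0,0,0],0,0.8],[[0,0,0],0,0.8],[[0,0,0],0,0.8],[[0,0,0],0,0.8]]' 50; python3 -m handwheel '[[[0,0,0],0,0.8],[[0,0,0],0,0.8],[[0,0,-1],0,0.8],[[0,0,-3],0,0.8],[[0,0,-3],0,0.8],[[0,0,-3],0,0.8],[[0,0,-3],0,0.8],[[0,0,0],0,0.8]]'; python3 -c "
from meas import *
go(.428,-.170,.18,-10)
p,d=snap('scene','pics/s1.png');p,d=snap('top','pics/t1.png')
"
```

```text
time_s: 6.13
ee_pos: [0.6495, -0.0091, 0.0513]
tool_rot: [0.003, 0.155, 0.988, 0.0]
force: [1.4, 0.3, 11.4]
grip_width: 0.0483
grip_force: 54.7
time_s: 6.8
ee_pos: [0.6508, -0.0096, 0.1873]
tool_rot: [0.007, 0.155, 0.988, 0.0]
force: [0.6, -0.4, 0.8]
grip_width: 0.0485
grip_force: 53.0
t 6.8 pos [ 0.6508 -0.0096  0.1873] yaw 72.2 | roll 1.435 shift after roll [-19.67 -19.16   0.42] before [ 16.31 -22.09   0.42] q6 -1.36 tilt [ 0.015 -0.002] F [ 0.6 -0.4  0.8] w 0.0485
```

View pics/s1.png

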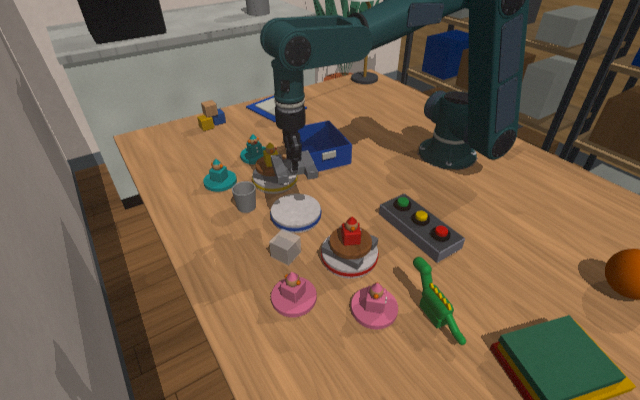

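The scene view shows the spacer held in the gripper, with the blue stand bare at (296,211) and everything else undisturbed.

```bash
cat >> meas.py <<'E'
def crate(p,cam='top',x0=(.43,-.17)):
    H=hsv(p);h,s,v=[H[...,i] for i in range(3)]
    m=(h>100)&(h<130)&(s>130)&disc(x0,.05,.18,cam)
    m=hull(m,200);q,e=fit(m,lambda x,y,a:box(x,y,a,.18,.20,0,.08),[[*x0,a] for a in(-.2,0,.2)],cam)
    return q,e
E
python3 - <<'E'
from meas import *
q,e=crate(np.load('f0.npz')['p']);print(q.round(4),np.degrees(q[2]),e)
for a in(0,90):go(q[0],q[1],.187,np.degrees(q[2])+a)
E
```

```text
[ 0.4133 -0.2433 -0.1642] -9.40552491552141 0.848879047882646
t 6.9 pos [ 0.6483 -0.0094  0.1804] yaw 72.2 | roll 1.424 shift after roll [-26.92 -19.37  -0.76] before [ 15.22 -29.46  -0.76] q6 -1.36 tilt [ 0.005 -0.   ] F [ 0.1  0.6 -1.7] w 0.0481
t 6.9 pos [ 0.6483 -0.0094  0.1804] yaw 72.2 | roll -0.147 shift after roll [ 19.37 -26.92  -0.76] before [ 15.22 -29.46  -0.76] q6 -1.36 tilt [ 0.005 -0.   ] F [ 0.1  0.6 -1.7] w 0.0481
```

```bash
python3 - <<'E'
from meas import *
x0=atz('top',445,275,.05)[:2];print(x0)
q,e=crate(np.load('f0.npz')['p'],x0=x0);print(q.round(4),np.degrees(q[2]),e)
go(q[0],q[1],.187,np.degrees(q[2])+90)
E
```

```text
[ 0.40829141 -0.26407292]
[ 0.4122 -0.2583 -0.1777] -10.183393359651319 0.9683457197908065
t 6.9 pos [ 0.6483 -0.0094  0.1804] yaw 72.2 | roll -0.133 shift after roll [ 18.83 -28.67  -0.76] before [ 14.86 -30.92  -0.76] q6 -1.36 tilt [ 0.005 -0.   ] F [ 0.1  0.6 -1.7] w 0.0481
```

```bash
python3 -m handwheel '[[[0,0,-2],-0.06,0.8],[[0,0,-1],-0.07,0.8],[[1.9,-2.9,0],0,0.8],[[1.9,-2.9,0],0,0.8],[[1.9,-2.9,0],0,0.8],[[1.9,-2.9,0],0,0.8],[[1.9,-2.9,0],0,0.8],[[1.9,-2.9,0],0,0.8]]'|egrep 'pos|width';python3 -m handwheel '[[[1.9,-2.9,0],0,0.8],[[1.9,-2.9,0],0,0.8],[[1.9,-2.9,0],0,0.8],[[1.9,-2.9,0],0,0.8],[[0,0,2],0,0.8],[[0,0,2],0,0.8],[[0,0,0],0,0.8],[[0,0,0],0,0.8]]'|egrep 'pos|width'; python3 - <<'E'
from meas import *
p,d=snap('top');x0=(.41,-.26);q,e=crate(p,x0=x0);print(q.round(4),np.degrees(q[2]),e)
go(.4122,-.2583,.032,80)
E
```

```text
ee_pos: [0.5016, -0.1603, 0.2051]
grip_width: 0.0486
ee_pos: [0.4068, -0.2592, 0.1648]
grip_width: 0.0487
[ 0.4134 -0.2511 -0.1788] -10.247270970502422 0.7328002205983731
t 8.28 pos [ 0.4079 -0.2597  0.1666] yaw 79.7 | roll -0.006 shift after roll [-0.43  0.19 13.46] before [-0.43  0.2  13.46] q6 -2.07 tilt [-0.002  0.002] F [-0.4  0.3 -1.1] w 0.0485
```

```bash
python3 -m handwheel '[[[-0.4,0.2,3],0,0.8],[[0,0,3],0,0.8],[[0,0,3],0,0.8],[[0,0,2.5],0,0.8],[[0,0,1.6],0,0.8],[[0,0,0],0,0.8],[[0,0,0],0,0.8]]'|egrep 'pos|width|^force';python3 -m handwheel '[[[0,0,0],0,0.4],[[0,0,0],0,0],[[0,0,0],0,0],[[0,0,-3],0,0],[[0,0,-3],0,0],[[0,0,-4],0,0],[[0,0,-4],0,0],[[0,0,-4],0,0]]'|egrep 'pos|width|^force'; python3 - <<'E'
from meas import *
p,d=snap('top','pics/t2.png')
for n,c0 in(('red',(.6178,.2188)),('yellow',(.6176,-.2086))):
    (k,e),bm=clown(p,n,c0,.054);print(n,k[:2].round(4),'yaw',np.degrees(k[2])%90,round(e,3),bm.sum())
E
```

```text
ee_pos: [0.4131, -0.2587, 0.0369]
force: [0.3, -0.5, -0.4]
grip_width: 0.0482
ee_pos: [0.4127, -0.259, 0.2199]
force: [1.0, -0.0, -0.6]
grip_width: 0.0851
red [0.6215 0.225 ] yaw 56.86154979952587 0.824 385
yellow [ 0.6213 -0.2108] yaw 62.20063816739987 0.762 371
```

```bash
python3 - <<'E'
import cv2
p=cv2.imread('pics/t2.png')
a=cv2.resize(p[160:225,210:290],None,fx=6,fy=6,interpolation=cv2.INTER_CUBIC);b=cv2.resize(p[160:225,375:460],None,fx=4,fy=4,interpolation=cv2.INTER_CUBIC)
cv2.imwrite('pics/c2.png',cv2.resize(p[155:330,370:510],None,fx=3.4,fy=3.4,interpolation=cv2.INTER_CUBIC))
E
```

```text
(no output)
```

View pics/c2.png

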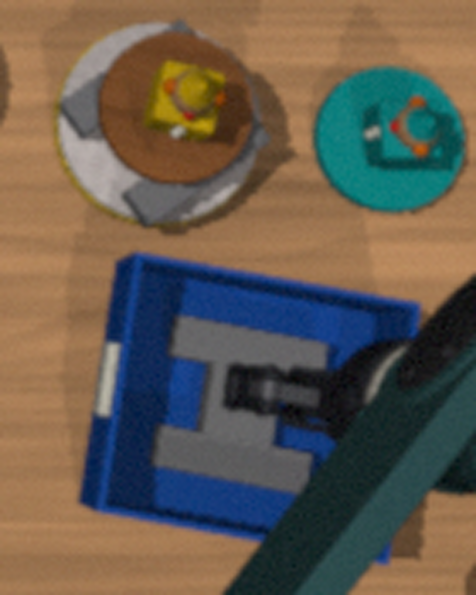

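The crop shows the first spacer lying in the crate at about (245,410), and the yellow clown's body turned about 14° from the image axes.

```bash
cat >> meas.py <<'E'
def foot(p,xy,zb,cam='top',r=.075):
    H=hsv(p);h,s,v=[H[...,i] for i in range(3)]
    m=(s>145)&(v<150)&(h>5)&(h<20)&disc(xy,zb+.016,r,cam)
    m=cv2.morphologyEx(m.astype(np.uint8),cv2.MORPH_OPEN,np.ones((3,3)))>0
    return fit(hull(m,60),lambda x,y:cyl(x,y,.055,zb,zb+.016),[xy],cam)
E
python3 - <<'E'
from meas import *
p=cv2.imread('pics/t2.png')[:,:,::-1].copy();H=hsv(p);h,s,v=[H[...,i] for i in range(3)]
for n,c0 in(('red',(.6178,.2188)),('yellow',(.6176,-.2086))):
    q,e=foot(p,c0,.054);print(n,'foot',q.round(4),round(e,3))
    b=((h<6)|(h>172))&(s>190)&(v>40) if n=='red' else (h>20)&(h<34)&(s>150)&(v>60)
    b&=disc(q,.11,.045);b=hull(b,15)
    best=[]
    for a in range(0,90,3):
        def gen(x,y):return np.r_[box(x,y,np.radians(a),.044,.044,.070,.112),cyl(x,y,.006,.135,.147)]
        k,e=fit(b,gen,[q]);best.append((round(e,3),a,k.round(4).tolist()))
    print(sorted(best)[::-1][:4])
E
```

```text
red foot [0.6205 0.2217] 0.882
[(np.float64(0.876), 60, [0.6192, 0.221]), (np.float64(0.874), 57, [0.619, 0.2211]), (np.float64(0.868), 54, [0.6188, 0.2214]), (np.float64(0.867), 63, [0.6179, 0.2209])]
yellow foot [ 0.6231 -0.2096] 0.89Traceback (most recent call last):
  File "<stdin>", line 10, in <module>
  File "meas.py", line 36, in fit
    s=minimize(cost,x0,method='Nelder-Mead',options=dict(initial_simplex=np.r_[[x0],x0+np.diag(st)],xatol=1e-4,fatol=1e-4))
    res = _minimize_neldermead(fun, x0, args, callback, bounds=bounds,
                               **options)
    fxr = func(xr)
    fx = function(np.copy(x), *(wrapper_args + args))
  File "meas.py", line 33, in <lambda>
    cost=lambda q:1-(lambda s:(s&mask).sum()/max(1,(s|mask).sum()))(sil(gen(*q),cam))
                                                                    ~~~^^^^^^^^^^^^^
  File "meas.py", line 23, in sil
    h=cv2.convexHull(proj(cam,pts).astype(np.float32))
                     ~~~~^^^^^^^^^
  File "meas.py", line 18, in proj
    c=env.get_calibration(cam);f=200/np.tan(np.radians(c['fovy'])/2)
ValueError: time passes only in moves, steps and waits
```

```bash
sed -i 's/^from station import env/from station import env as _e\nimport functools\nclass _E:\n    def __getattr__(s,n): return getattr(_e,n)\n    @functools.lru_cache\n    def get_calibration(s,c): return _e.get_calibration(c)\nenv=_E()/' h.py
cat >> meas.py <<'E'
def bodyfit(p,n,c0,zb,cam='top'):
    H=hsv(p);h,s,v=[H[...,i] for i in range(3)]
    b=((h<6)|(h>172))&(s>190)&(v>40) if n=='red' else (h>20)&(h<34)&(s>150)&(v>60)
    b&=disc(c0,zb+.056,.045,cam);b=hull(b,15);best=[]
    for a in range(0,90,4):
        gen=lambda x,y:np.r_[box(x,y,np.radians(a),.044,.044,zb+.016,zb+.058),cyl(x,y,.006,zb+.081,zb+.093)]
        k,e=fit(b,gen,[c0],cam);best.append((round(float(e),3),a,k.round(4).tolist()))
    return sorted(best)[::-1][:3]
E
python3 - <<'E'
from meas import *
p=cv2.imread('pics/t2.png')[:,:,::-1].copy()
print(bodyfit(p,'yellow',(.6231,-.2096),.054))
go(.6205,-.2095,.18,75)
E
```

```text
[(0.89, 72, [0.6226, -0.2109]), (0.878, 84, [0.6222, -0.2095]), (0.878, 76, [0.6224, -0.2109])]
t 9.58 pos [ 0.4159 -0.2616  0.2301] yaw 79.6 | roll 0.081 shift after roll [-18.32  10.37   5.26] before [-19.1    8.85   5.26] q6 -2.07 tilt [ 0.015 -0.012] F [ 3.  -1.3  5.9] w 0.0855
```

```bash
python3 -m handwheel '[[[0,0,0],0.08,0],[[-2.6,1.5,0],0,0],[[-2.6,1.5,0],0,0],[[-2.6,1.5,0],0,0],[[-2.6,1.5,0],0,0],[[-2.6,1.5,0],0,0],[[-2.6,1.5,0],0,0],[[-2.6,1.3,0],0,0]]'|egrep 'pos|width|^force';python3 -m handwheel '[[[0,0,2],0,0],[[0,0,2],0,0],[[0,0,0],0,0],[[0,0,0],0,0]]'|egrep 'pos|width|^force'; python3 - <<'E'
from meas import *
go(.622,-.210,.090,75)
E
```

```text
ee_pos: [0.6169, -0.2058, 0.2178]
force: [0.6, 0.0, 0.6]
grip_width: 0.0853
ee_pos: [0.6146, -0.2062, 0.1758]
force: [-0.4, -0.5, 0.5]
grip_width: 0.0852
t 10.58 pos [ 0.6146 -0.2062  0.1758] yaw 75.1 | roll 0.001 shift after roll [-0.83 -0.18  8.57] before [-0.83 -0.18  8.57] q6 -1.72 tilt [-0.002  0.001] F [-0.4 -0.5  0.5] w 0.0852
```

```bash
python3 -m handwheel '[[[-0.7,-0.2,2.5],0,0],[[0,0,2.5],0,0],[[0,0,2.3],0,0],[[0,0,1.2],0,0],[[0,0,0],0,0],[[0,0,0],0,0.9],[[0,0,0],0,0.9],[[0,0,0],0,0.9]]' 60|egrep 'pos|width|force';python3 -m handwheel '[[[0,0,0],0,0.9],[[0,0,0],0,0.9],[[0,0,0],0,0.9],[[0,0,-1],0,0.9],[[0,0,-2],0,0.9],[[0,0,-3],0,0.9],[[0,0,-3],0,0.9],[[0,0,0],0,0.9]]'|egrep 'pos|width|force'; python3 - <<'E'
from meas import *
go(.42,0,.18,75)
E
```

```text
ee_pos: [0.6227, -0.2109, 0.0947]
force: [0.3, 0.8, 0.5]
grip_width: 0.0518
grip_force: 0.0
ee_pos: [0.6239, -0.2114, 0.1896]
force: [1.0, -0.4, -0.2]
grip_width: 0.0432
grip_force: 64.4
t 11.92 pos [ 0.6239 -0.2114  0.1896] yaw 75.1 | roll 0.001 shift after roll [25.18 15.14  0.63] before [25.17 15.16  0.63] q6 -1.72 tilt [ 0.011 -0.005] F [ 1.  -0.4 -0.2] w 0.0432
```

```bash
python3 -m handwheel '[[[2.5,1.5,0],0,0.9],[[2.5,1.5,0],0,0.9],[[2.5,1.5,0],0,0.9],[[2.5,1.5,0],0,0.9],[[2.5,1.5,0],0,0.9],[[2.5,1.5,0],0,0.9],[[2.5,1.5,0],0,0.9],[[2.5,1.5,0],0,0.9]]'|egrep 'pos|width|force';python3 -m handwheel '[[[2.5,1.5,0],0,0.9],[[2.7,1.6,2],0,0.9],[[0,0,3],0,0.9],[[0,0,3],0,0.9],[[0,0,3],0,0.9],[[0,0,2],0,0.9],[[0,0,0],0,0.9],[[0,0,0],0,0.9]]'|egrep 'pos|width|force'; python3 - <<'E'
from meas import *
go(.42,0,.041,75)
p,d=snap('top','pics/t3.png')
q,e=spacer(p,(.619,-.209));print(q.round(4),np.degrees(q[2]),e)
E
```

```text
ee_pos: [0.4571, -0.0417, 0.1802]
force: [-0.6, 0.7, -2.1]
grip_width: 0.0425
grip_force: 68.2
ee_pos: [0.415, 0.0009, 0.0501]
force: [0.5, -0.1, -3.2]
grip_width: 0.0426
grip_force: 68.2
t 13.25 pos [0.415  0.0009 0.0501] yaw 75.1 | roll 0.001 shift after roll [-0.51  0.04  0.91] before [-0.51  0.04  0.91] q6 -1.44 tilt [-0.005  0.001] F [ 0.5 -0.1 -3.2] w 0.0426
[ 0.6127 -0.2076  0.5933] 33.992200833644766 0.9098901098901099
```

View pics/t3.png

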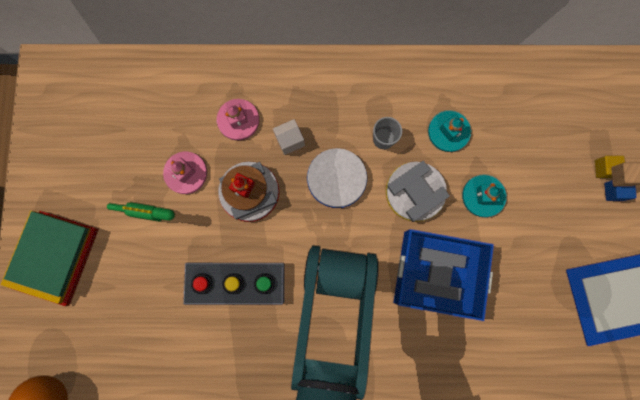

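Top view: yellow stand shows its bare spacer at (418,191), blue stand is bare at (337,179), and one spacer is in the crate at (441,273).

```bash
python3 -m handwheel '[[[0,0,0.6],0,0.9],[[0,0,0.2],0,0.9],[[0,0,0],0,0.9],[[0,0,0],0,0.9]]'|egrep 'pos|width|force';python3 -m handwheel '[[[0,0,0],0,0.5],[[0,0,0],0,0],[[0,0,0],0,0],[[0,0,0],0,0],[[0,0,-3],0,0],[[0,0,-3],0,0],[[0,0,-4],0,0],[[0,0,-4],0,0]]'|egrep 'pos|width|force'; python3 -m handwheel '[[[0,0,0],0.12,0],[[0,0,0],0.12,0],[[0,0,0],0.12,0],[[0,0,0],0.12,0],[[0,0,0],0.12,0],[[0,0,0],0.12,0],[[0,0,0],0.12,0],[[0,0,0],0.12,0]]'|egrep 'pos|width|force';python3 -m handwheel '[[[0,0,0],0.12,0],[[0,0,0],0.12,0],[[0,0,0],0.12,0],[[0,0,0],0.12,0],[[0,0,0],0.12,0],[[0,0,0],0.12,0],[[0,0,0],0.12,0],[[0,0,0],0.12,0]]'|egrep 'pos|width|force'; python3 -m handwheel '[[[0,0,0],0.12,0],[[0,0,0],0.12,0],[[0,0,0],0.12,0]]' | egrep pos; python3 - <<'E'
from meas import *
go(.6127,-.2076,.14,124)
E
```

```text
ee_pos: [0.4173, 0.0006, 0.0443]
force: [0.5, -0.2, -2.7]
grip_width: 0.0429
grip_force: 68.4
ee_pos: [0.4162, 0.0007, 0.1849]
force: [1.0, -0.3, 0.3]
grip_width: 0.0852
grip_force: 0.0
ee_pos: [0.417, 0.0006, 0.1841]
force: [0.1, 0.1, -0.6]
grip_width: 0.0851
grip_force: 0.0
ee_pos: [0.417, 0.0006, 0.1841]
force: [-0.9, 0.0, -0.5]
grip_width: 0.085
grip_force: 0.0
ee_pos: [0.4171, 0.0006, 0.1841]
t 15.88 pos [0.4171 0.0006 0.1841] yaw -55.9 | roll 0.001 shift after roll [ 4.57 28.2   4.44] before [ 4.53 28.21  4.44] q6 0.84 tilt [ 0.001 -0.   ] F [-0.5  0.5 -0.5] w 0.0853
```

```bash
python3 -m handwheel '[[[0.5,3.1,0],0,0],[[0.5,3.1,0],0,0],[[0.5,3.1,0],0,0],[[0.5,3.1,0],0,0],[[0.5,3.1,0],0,0],[[0.5,3.1,0],0,0],[[0.5,3.1,0],0,0],[[0.5,3.1,0],0,0]]'|egrep 'pos|width|force';python3 -m handwheel '[[[0.6,3.4,2],0,0],[[0,0,2.5],0,0],[[0,0,0],0,0],[[0,0,0],0,0]]'|egrep 'pos|width|force'; python3 - <<'E'
from meas import *
go(.6127,-.2076,.05,124)
p,d=snap('top','pics/t4.png')
print(foot(p,(.417,0),0))
E
```

```text
ee_pos: [0.5912, -0.1826, 0.1838]
force: [1.0, -0.3, 0.7]
grip_width: 0.0851
grip_force: 0.0
ee_pos: [0.613, -0.2054, 0.1363]
force: [0.3, -0.7, 0.1]
grip_width: 0.0858
grip_force: 0.0
t 16.88 pos [ 0.613  -0.2054  0.1363] yaw -55.6 | roll 0.007 shift after roll [-0.12  0.21  8.63] before [-0.12  0.21  8.63] q6 0.56 tilt [-0.005  0.003] F [ 0.3 -0.7  0.1] w 0.0858
(array([ 0.41735851, -0.00079544]), np.float64(0.9654959950708565))
```

```bash
python3 -m handwheel '[[[-0.1,0.2,3],0,0],[[0,0,3],0,0],[[0,0,2],0,0],[[0,0,0.5],0,0],[[0,0,0],0,0],[[0,0,0],0,0.8],[[0,0,0],0,0.8],[[0,0,0],0,0.8]]' 50|egrep 'pos|width|force'; python3 -m handwheel '[[[0,0,0],0,0.8],[[0,0,0],0,0.8],[[0,0,0],0,0.8],[[0,0,-1],0,0.8],[[0,0,-3],0,0.8],[[0,0,-4],0,0.8],[[0,0,-4],0,0.8],[[0,0,-3],0,0.8]]'|egrep 'pos|width|force'; python3 - <<'E'
from meas import *
p,d=snap('top','pics/t5.png')
q,e=crate(p,x0=(.41,-.26));print(q.round(4),np.degrees(q[2]),e)
go(.4122,-.2583,.18,-10)
E
```

```text
ee_pos: [0.616, -0.2085, 0.0568]
force: [-0.3, 0.1, 1.9]
grip_width: 0.0515
grip_force: 0.3
ee_pos: [0.6152, -0.2085, 0.2087]
force: [0.6, -0.3, -1.3]
grip_width: 0.0466
grip_force: 51.6
[ 0.4116 -0.2715 -0.3548] -20.331303183464495 0.1664368450082736
t 18.32 pos [ 0.6176 -0.2096  0.2166] yaw -55.6 | roll -0.796 shift after roll [ -8.35 -19.44   3.37] before [-19.73  -7.64   3.37] q6 0.56 tilt [ 0.016 -0.007] F [ 2.  -1.3  4.1] w 0.0468
```

```bash
python3 -m handwheel '[[[0,0,0],-0.115,0.8],[[0,0,0],-0.115,0.8],[[0,0,0],-0.115,0.8],[[0,0,0],-0.115,0.8],[[0,0,0],-0.115,0.8],[[0,0,0],-0.115,0.8],[[0,0,0],-0.11,0.8]]'|egrep 'pos|width'; python3 -m handwheel '[[[-1.2,-2.8,0],0,0.8],[[-1.2,-2.8,0],0,0.8],[[-1.2,-2.8,0],0,0.8],[[-1.2,-2.8,0],0,0.8],[[-1.2,-2.8,0],0,0.8],[[-1.2,-2.8,0],0,0.8],[[-1.2,-2.8,0],0,0.8],[[0,0,0],0,0.8]]'|egrep 'pos|width'; python3 - <<'E'
from meas import *
p,d=snap('scene','pics/s5.png');snap('top','pics/t6.png')
q,e=crate(p,'scene',x0=(.41,-.26));print(q.round(4),np.degrees(q[2]),e)
go(.4122,-.2583,.06,-10)
E
```

```text
ee_pos: [0.6145, -0.2082, 0.2043]
grip_width: 0.0471
ee_pos: [0.403, -0.2586, 0.2044]
grip_width: 0.0474
[ 0.4073 -0.2607 -0.2225] -12.749206833387937 0.9474277131055201
t 19.67 pos [ 0.4066 -0.2581  0.2046] yaw -9.8 | roll 0.003 shift after roll [ 0.09  0.52 14.46] before [ 0.08  0.52 14.46] q6 -0.51 tilt [ 0.002 -0.001] F [-0.3  0.1 -0.9] w 0.0467
```

View pics/t6.png

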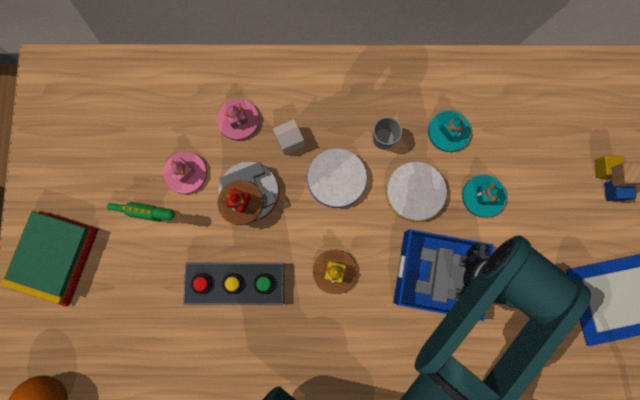

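Top view: the red clown has been knocked a few cm toward the robot and now sits off-centre at (239,202), still on its spacer. The yellow clown stands on the table at (334,272), both other stands are bare, and the crate is unmoved.

```bash
python3 -m handwheel '[[[0.1,0.5,3],0,0.8],[[0,0,3],0,0.8],[[0,0,3],0,0.8],[[0,0,3],0,0.8],[[0,0,2],0,0.8],[[0,0,0.3],0,0.8],[[0,0,0],0,0.8]]'|egrep 'pos|width|^force';python3 -m handwheel '[[[0,0,0],0,0.4],[[0,0,0],0,0],[[0,0,0],0,0],[[0,0,-3],0,0],[[0,0,-3],0,0],[[0,0,-4],0,0],[[0,0,-4],0,0],[[0,0,0],0,0]]'|egrep 'pos|width|^force'; python3 - <<'E'
from meas import *
p,d=snap('top','pics/t7.png');H=hsv(p);s,v=H[...,1],H[...,2]
for n,c0 in(('yellow',(.6176,-.2086)),('blue',(.65,-.006))):
    m=(s<75)&(v>55)&disc(c0,.03,.085)
    print(n,'stand',fit(hull(m,300),lambda x,y:cyl(x,y,.075,.012,.03),[c0]))
print(foot(p,(.417,0),0),bodyfit(p,'yellow',(.417,0),0))
print('red',foot(p,(.59,.235),.054))
go(.4174,-.0005,.18,77)
E
```

```text
ee_pos: [0.4125, -0.2569, 0.0597]
force: [-0.2, -0.1, -0.5]
grip_width: 0.0469
ee_pos: [0.416, -0.2606, 0.2122]
force: [0.2, 0.1, 0.8]
grip_width: 0.0853
yellow stand (array([ 0.61861866, -0.20823161]), np.float64(0.9683957402954311))
blue stand (array([ 0.65073842, -0.00601513]), np.float64(0.9781793385612001))
(array([ 0.41540735, -0.00091888]), np.float64(0.9583588487446417)) [(0.963, 76, [0.4161, 0.0]), (0.943, 80, [0.4166, 0.0003]), (0.941, 72, [0.4168, -0.0001])]
red (array([0.58384021, 0.22969312]), np.float64(0.9179755671902269))
t 20.97 pos [ 0.415  -0.2598  0.2083] yaw -9.7 | roll -1.514 shift after roll [ 5.63 25.34  2.59] before [25.62 -4.18  2.59] q6 -0.51 tilt [ 0.012 -0.009] F [-0.2 -0.4 -0.5] w 0.0854
```

```bash
python3 - <<'E'
from meas import *
go(.4165,-.0003,.18,-14)
E
```

```text
t 20.97 pos [ 0.415  -0.2598  0.2083] yaw -9.7 | roll 0.074 shift after roll [25.23 -6.17  2.59] before [25.62 -4.27  2.59] q6 -0.51 tilt [ 0.012 -0.009] F [-0.2 -0.4 -0.5] w 0.0854
```

```bash
python3 -m handwheel '[[[0,0,0],0.074,0],[[3.1,-0.8,0],0,0],[[3.1,-0.8,0],0,0],[[3.1,-0.8,0],0,0],[[3.1,-0.8,0],0,0],[[3.1,-0.8,0],0,0],[[3.1,-0.8,0],0,0],[[3.1,-0.8,0],0,0]]'|egrep 'pos|width|^force';python3 -m handwheel '[[[3.4,-0.7,3],0,0],[[0,0,2],0,0],[[0,0,2],0,0],[[0,0,0],0,0],[[0,0,0],0,0]]'|egrep 'pos|width|^force'; python3 - <<'E'
from meas import *
go(.4165,-.0003,.04,-14)
E
```

```text
ee_pos: [0.4098, -0.0321, 0.2005]
force: [0.6, 0.6, 0.0]
grip_width: 0.0854
ee_pos: [0.4106, -0.0018, 0.1325]
force: [0.4, -0.3, 0.7]
grip_width: 0.085
t 22.05 pos [ 0.4106 -0.0018  0.1325] yaw -14.0 | roll 0.001 shift after roll [0.29 0.56 9.25] before [0.29 0.56 9.25] q6 0.1 tilt [-0.003  0.   ] F [ 0.4 -0.3  0.7] w 0.085
```

```bash
python3 -m handwheel '[[[0.3,0.5,2.5],0,0],[[0,0,2.5],0,0],[[0,0,2.5],0,0],[[0,0,1.5],0,0],[[0,0,0],0,0],[[0,0,0],0,0.9],[[0,0,0],0,0.9],[[0,0,0],0,0.9]]' 60|egrep 'pos|width|force';python3 -m handwheel '[[[0,0,0],0,0.9],[[0,0,0],0,0.9],[[0,0,0],0,0.9],[[0,0,-1],0,0.9],[[0,0,-2],0,0.9],[[0,0,-3],0,0.9],[[0,0,-3],0,0.9],[[0,0,-3],0,0.9]]'|egrep 'pos|width|force'; python3 - <<'E'
from meas import *
go(.6186,-.2084,.18,-14)
E
```

```text
ee_pos: [0.419, -0.0008, 0.0457]
force: [0.4, 0.4, 0.1]
grip_width: 0.052
grip_force: 0.0
ee_pos: [0.4164, -0.0002, 0.1647]
force: [0.5, 0.2, -2.3]
grip_width: 0.0427
grip_force: 63.7
t 23.38 pos [ 4.164e-01 -2.000e-04  1.647e-01] yaw -14.0 | roll 0.0 shift after roll [-15.31  24.65  -1.56] before [-15.32  24.65  -1.56] q6 0.11 tilt [-0.001  0.   ] F [ 0.5  0.2 -2.3] w 0.0427
```

```bash
python3 -m handwheel '[[[-1.7,2.7,-1.5],0,0.9],[[-1.7,2.7,0],0,0.9],[[-1.7,2.7,0],0,0.9],[[-1.7,2.7,0],0,0.9],[[-1.7,2.7,0],0,0.9],[[-1.7,2.7,0],0,0.9],[[-1.7,2.7,0],0,0.9],[[-1.7,2.7,0],0,0.9]]'|egrep 'pos|width|^force';python3 -m handwheel '[[[-1.7,2.8,0],0,0.9],[[0,0,3],0,0.9],[[0,0,2.5],0,0.9],[[0,0,0],0,0.9],[[0,0,0],0,0.9],[[0,0,0],0,0.9]]'|egrep 'pos|width|^force'; python3 - <<'E'
from meas import *
go(.6186,-.2084,.074,-14)
p,d=snap('top','pics/t8.png')
E
```

```text
ee_pos: [0.5945, -0.1855, 0.1782]
force: [0.3, 1.0, -2.5]
grip_width: 0.0428
ee_pos: [0.6173, -0.2077, 0.1247]
force: [0.1, 0.3, -2.6]
grip_width: 0.0423
t 24.55 pos [ 0.6173 -0.2077  0.1247] yaw -14.0 | roll 0.001 shift after roll [-0.04  0.13  5.07] before [-0.04  0.13  5.07] q6 -0.17 tilt [ 0.001 -0.   ] F [ 0.1  0.3 -2.6] w 0.0423
```

```bash
python3 -m handwheel '[[[0,0.1,2],0,0.9],[[0,0,2],0,0.9],[[0,0,0.6],0,0.9],[[0,0,0],0,0.9],[[0,0,0],0,0.9],[[0,0,0],0,0.9]]'|egrep 'pos|width|^force';python3 -m handwheel '[[[0,0,0.2],0,0.9],[[0,0,0],0,0.9],[[0,0,0],0,0.9]]'|egrep 'pos|width|^force';python3 -m handwheel '[[[0,0,0.2],0,0.9],[[0,0,0],0,0.9],[[0,0,0],0,0.9]]'|egrep 'pos|width|^force'
```

```text
ee_pos: [0.6191, -0.2084, 0.0798]
force: [-0.5, 0.2, -3.1]
grip_width: 0.0425
ee_pos: [0.6182, -0.2081, 0.0761]
force: [0.0, -0.9, -2.6]
grip_width: 0.0427
ee_pos: [0.6182, -0.2082, 0.0758]
force: [-4.0, 1.9, 5.4]
grip_width: 0.0426
```

Touching. Release slowly and rise.

```bash
python3 -m handwheel '[[[0,0,0],0,0.45],[[0,0,0],0,0.3],[[0,0,0],0,0],[[0,0,0],0,0],[[0,0,-2],0,0],[[0,0,-3],0,0],[[0,0,-4],0,0],[[0,0,-4],0,0]]'|egrep 'pos|width|force';python3 -m handwheel '[[[2,3,0],0,0],[[0.5,-3.5,0],0,0],[[0.5,-3.5,0],0,0],[[0.5,-3.5,0],0,0],[[0.5,-3.5,0],0,0],[[0.5,-3.5,0],0,0],[[0.5,-3.5,0],0,0],[[0.5,-3.5,0],0,0]]'|egrep 'pos';  python3 - <<'E'
from meas import *
p,d=snap('top','pics/t9.png')
print('yellow foot',foot(p,(.6186,-.208),.03),bodyfit(p,'yellow',(.6186,-.208),.03)[:2])
print('red foot',foot(p,(.584,.23),.054),bodyfit(p,'red',(.584,.23),.054)[:3])
cv2.imwrite('pics/c9.png',np.hstack([cv2.resize(p[155:230,205:290,::-1],None,fx=4.5,fy=4.5,interpolation=cv2.INTER_CUBIC),cv2.resize(p[155:230,375:460,::-1],None,fx=4.5,fy=4.5,interpolation=cv2.INTER_CUBIC)]))
E
```

```text
ee_pos: [0.6172, -0.2077, 0.2031]
force: [1.3, -0.1, 1.1]
grip_width: 0.0856
grip_force: 0.0
ee_pos: [0.4211, -0.1021, 0.2031]
yellow foot (array([ 0.6193778 , -0.20930995]), np.float64(0.8766035430665852)) [(0.902, 72, [0.6189, -0.2083]), (0.9, 80, [0.6188, -0.2079])]
red foot (array([0.58367032, 0.22961336]), np.float64(0.9231664726426076)) [(0.867, 68, [0.5833, 0.2303]), (0.866, 60, [0.583, 0.2296]), (0.865, 64, [0.584, 0.23])]
```

View pics/c9.png

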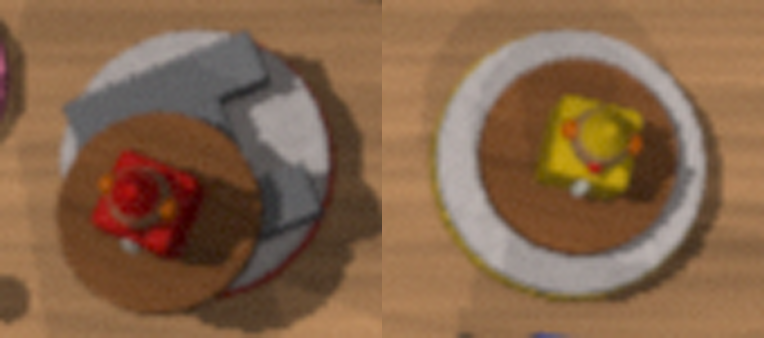

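The crop shows the yellow clown upright and concentric on its stand at (592,165). The red clown sits off-centre at about (150,205), level on its spacer with its body turned about 25°.

```bash
python3 - <<'E'
from meas import *
go(.5835,.230,.19,-25)
E
```

```text
t 26.98 pos [ 0.415  -0.0992  0.202 ] yaw -13.9 | roll 0.193 shift after roll [36.96  1.37  1.18] before [36.01  8.45  1.18] q6 -0.12 tilt [-0.007  0.003] F [-4.9  2.9 -1.5] w 0.0856
```

```bash
python3 -m handwheel '[[[0,0,0],0.1,0],[[0,0,0],0.093,0],[[3,0.1,0],0,0],[[3,0.1,0],0,0],[[3,0.1,0],0,0],[[3,0.1,0],0,0],[[3,0.1,0],0,0],[[3,0.1,0],0,0]]'|egrep 'pos|width|^force';python3 -m handwheel '[[[3,0.1,0],0,0],[[3,0.1,0],0,0],[[3,0.1,0],0,0],[[3,0.1,0],0,0],[[3,0.1,0],0,0],[[3,0.1,2],0,0],[[0,0,0],0,0],[[0,0,0],0,0]]'|egrep 'pos|width|^force'; python3 - <<'E'
from meas import *
go(.5835,.230,.094,-25)
E
```

```text
ee_pos: [0.505, 0.0592, 0.2034]
force: [0.4, -0.4, 0.5]
grip_width: 0.0852
ee_pos: [0.5853, 0.2194, 0.1805]
force: [-0.4, -0.2, -0.3]
grip_width: 0.0855
t 28.32 pos [0.5853 0.2194 0.1805] yaw -24.9 | roll 0.002 shift after roll [ 0.91 -0.57  8.65] before [ 0.91 -0.57  8.65] q6 0.7 tilt [-0.005 -0.001] F [-0.4 -0.2 -0.3] w 0.0855
```

```bash
python3 -m handwheel '[[[0.9,-0.5,2],0,0],[[0,0,2.5],0,0],[[0,0,2.5],0,0],[[0,0,1.6],0,0],[[0,0,0],0,0],[[0,0,0],0,0.9],[[0,0,0],0,0.9],[[0,0,0],0,0.9]]' 60|egrep 'pos|width|force';python3 -m handwheel '[[[0,0,0],0,0.9],[[0,0,0],0,0.9],[[0,0,0],0,0.9],[[0,0,-1],0,0.9],[[0,0,-2],0,0.9],[[0,0,-3],0,0.9],[[0,0,-3],0,0.9],[[0,0,0],0,0.9]]'|egrep 'pos|width|force'; python3 - <<'E'
from meas import *
go(.417,0,.19,-25)
E
```

```text
ee_pos: [0.5863, 0.2287, 0.1002]
force: [-8.9, 4.0, 5.1]
grip_width: 0.0519
grip_force: 2.9
ee_pos: [0.5881, 0.2294, 0.1957]
force: [1.9, -0.6, 0.1]
grip_width: 0.0426
grip_force: 63.6
t 29.65 pos [0.5881 0.2294 0.1957] yaw -25.0 | roll -0.001 shift after roll [-28.03  -5.82   0.27] before [-28.03  -5.8    0.27] q6 0.72 tilt [0.013 0.003] F [ 1.9 -0.6  0.1] w 0.0426
```

```bash
python3 -m handwheel '[[[-2.8,-0.6,0],0,0.9],[[-2.8,-0.6,0],0,0.9],[[-2.8,-0.6,0],0,0.9],[[-2.8,-0.6,0],0,0.9],[[-2.8,-0.6,0],0,0.9],[[-2.8,-0.6,0],0,0.9],[[-2.8,-0.6,0],0,0.9],[[-2.8,-0.6,0],0,0.9]]'|egrep 'pos|width|^force';python3 -m handwheel '[[[-2.8,-0.6,0],0,0.9],[[-2.8,-0.6,2],0,0.9],[[0,0,3],0,0.9],[[0,0,3],0,0.9],[[0,0,3],0,0.9],[[0,0,2],0,0.9],[[0,0,0],0,0.9],[[0,0,0],0,0.9]]'|egrep 'pos|width|^force'; python3 - <<'E'
from meas import *
go(.417,0,.045,-25)
p,d=snap('top','pics/t10.png')
q,e=spacer(p,(.618,.219));print(q.round(4),np.degrees(q[2]),e)
q,e=crate(p,x0=(.41,-.26));print(q.round(4),np.degrees(q[2]),e)
print('yellow foot',foot(p,(.6186,-.208),.03))
E
```

```text
ee_pos: [0.4453, 0.045, 0.1866]
force: [-0.0, -0.2, -2.3]
grip_width: 0.0427
ee_pos: [0.4108, 0.0005, 0.0562]
force: [0.4, -0.8, -2.9]
grip_width: 0.0427
t 30.98 pos [0.4108 0.0005 0.0562] yaw -25.0 | roll -0.001 shift after roll [0.22 0.59 1.12] before [0.22 0.59 1.12] q6 0.3 tilt [-0.004  0.   ] F [ 0.4 -0.8 -2.9] w 0.0427
[0.6121 0.2117 0.3884] 22.252793684542006 0.8444444444444444
[ 0.4111 -0.2592 -0.1897] -10.870027025811245 0.9698803465823133
yellow foot (array([ 0.6193778 , -0.20930995]), np.float64(0.8808796579108125))
```

```bash
python3 -m handwheel '[[[0.2,0.5,0.6],0,0.9],[[0,0,0.3],0,0.9],[[0,0,0],0,0.9],[[0,0,0],0,0.9]]'|egrep 'pos|width|^force';python3 -m handwheel '[[[0,0,0.2],0,0.9],[[0,0,0],0,0.9],[[0,0,0],0,0.9]]'|egrep 'pos|width|^force'
```

```text
ee_pos: [0.4181, 0.0001, 0.0489]
force: [0.7, 0.3, -2.3]
grip_width: 0.0425
ee_pos: [0.4178, 0.0001, 0.0466]
force: [-1.0, 0.4, -2.2]
grip_width: 0.0428
```

Lower slightly more, release, then turn toward the red spacer (closing yaw −68).

```bash
python3 -m handwheel '[[[0,0,0.15],0,0.9],[[0,0,0],0,0.9],[[0,0,0],0,0.9]]'|egrep 'pos|width|^force';python3 -m handwheel '[[[0,0,0],0,0.45],[[0,0,0],0,0.3],[[0,0,0],0,0],[[0,0,0],0,0],[[0,0,-3],0,0],[[0,0,-3],0,0],[[0,0,-4],0,0],[[0,0,-4],0,0]]'|egrep 'pos|width|^force'; python3 -m handwheel '[[[0,0,0],0.12,0],[[0,0,0],0.12,0],[[0,0,0],0.12,0],[[0,0,0],0.12,0],[[0,0,0],0.12,0],[[0,0,0],0.12,0],[[0,0,0],0.03,0],[[0,0,0],0,0]]'|egrep 'pos|width|^force'; python3 - <<'E'
from meas import *
go(.612,.212,.14,-68)
E
```

```text
ee_pos: [0.4178, 0.0, 0.0466]
force: [-4.2, 0.6, 7.2]
grip_width: 0.0424
ee_pos: [0.4167, 0.0002, 0.1855]
force: [1.8, -0.8, -0.3]
grip_width: 0.0854
ee_pos: [0.4176, 0.0001, 0.1847]
force: [-0.1, 0.4, 0.4]
grip_width: 0.0851
t 33.2 pos [4.176e-01 1.000e-04 1.847e-01] yaw -68.0 | roll -0.001 shift after roll [ 25.96 -12.37   4.47] before [ 25.96 -12.38   4.47] q6 1.05 tilt [-0.  0.] F [-0.1  0.4  0.4] w 0.0851
```

```bash
python3 -m handwheel '[[[2.9,-1.4,0],0,0],[[2.9,-1.4,0],0,0],[[2.9,-1.4,0],0,0],[[2.9,-1.4,0],0,0],[[2.9,-1.4,0],0,0],[[2.9,-1.4,0],0,0],[[2.9,-1.4,0],0,0],[[2.9,-1.4,0],0,0]]'|egrep 'pos|width|force';python3 -m handwheel '[[[2.8,-1.2,2],0,0],[[0,0,2.5],0,0],[[0,0,0],0,0],[[0,0,0],0,0]]'|egrep 'pos|width|force'; python3 - <<'E'
from meas import *
go(.612,.212,.055,-68)
snap('scene','pics/s11.png');p,d=snap('top','pics/t11.png')
print(spacer(p,(.618,.219)))
print(foot(p,(.417,0),0))
E
```

```text
ee_pos: [0.5917, 0.1921, 0.1844]
force: [0.8, -0.5, 0.0]
grip_width: 0.0855
grip_force: 0.0
ee_pos: [0.6108, 0.2121, 0.1371]
force: [0.3, -0.3, -0.0]
grip_width: 0.0854
grip_force: 0.0
t 34.2 pos [0.6108 0.2121 0.1371] yaw -68.0 | roll 0.001 shift after roll [0.16 0.06 8.21] before [0.16 0.06 8.21] q6 1.43 tilt [-0.006 -0.002] F [ 0.3 -0.3 -0. ] w 0.0854
(array([0.59662048, 0.20265221, 1.85247392]), np.float64(0.3195934500282327))
(array([ 0.41737991, -0.00090668]), np.float64(0.95))
```

View pics/s11.png

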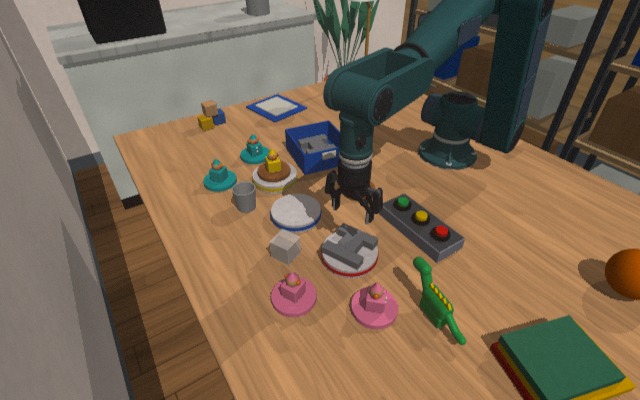

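Scene view: gripper hovers over the red stand's spacer at (350,247) and its fingers are aligned with the notches. The yellow clown is upright at (273,170).

```bash
python3 -m handwheel '[[[0.15,0.05,3],0,0],[[0,0,3],0,0],[[0,0,2],0,0],[[0,0,0.3],0,0],[[0,0,0],0,0],[[0,0,0],0,0.8],[[0,0,0],0,0.8],[[0,0,0],0,0.8]]' 50|egrep 'pos|width|force'; python3 -m handwheel '[[[0,0,0],0,0.8],[[0,0,0],0,0.8],[[0,0,0],0,0.8],[[0,0,-1],0,0.8],[[0,0,-3],0,0.8],[[0,0,-4],0,0.8],[[0,0,-4],0,0.8],[[0,0,-3],0,0.8]]'|egrep 'pos|width|force'; python3 - <<'E'
from meas import *
go(.412,-.2585,.208,-10)
go(.412,-.2585,.208,80)
E
```

```text
ee_pos: [0.6155, 0.2128, 0.06]
force: [1.2, -0.0, -0.1]
grip_width: 0.0516
grip_force: 0.0
ee_pos: [0.6145, 0.2127, 0.2119]
force: [0.5, 1.0, 1.0]
grip_width: 0.0172
grip_force: 0.0
t 35.63 pos [0.6145 0.2127 0.2119] yaw -68.0 | roll -1.012 shift after roll [-49.92 -11.76   0.24] before [-36.42  36.1    0.24] q6 1.43 tilt [0.005 0.001] F [0.5 1.  1. ] w 0.0172
t 35.63 pos [0.6145 0.2127 0.2119] yaw -68.0 | roll 0.558 shift after roll [-11.76  49.92   0.24] before [-36.42  36.1    0.24] q6 1.43 tilt [0.005 0.001] F [0.5 1.  1. ] w 0.0172
```

```bash
python3 -m handwheel '[[[-3,0,0],0,0],[[-3.5,0,0],0,0],[[-3.5,0,0],0,0],[[-3.5,0,0],0,0],[[-3.5,0,0],0,0],[[0,0,0],0,0],[[0,0,0],0,0]]'|egrep 'pos|width'; python3 - <<'E'
from meas import *
p,d=snap('scene','pics/s12.png')
p,d=snap('top','pics/t12.png')
print(spacer(p,(.618,.219)))
cv2.imwrite('pics/c12.png',cv2.resize(p[150:320,180:380,::-1],None,fx=3,fy=3,interpolation=cv2.INTER_CUBIC))
E
```

```text
ee_pos: [0.4549, 0.1484, 0.2078]
grip_width: 0.0851
(array([0.61274188, 0.21169085, 0.38064032]), np.float64(0.8441422594142259))
```

View pics/c12.png

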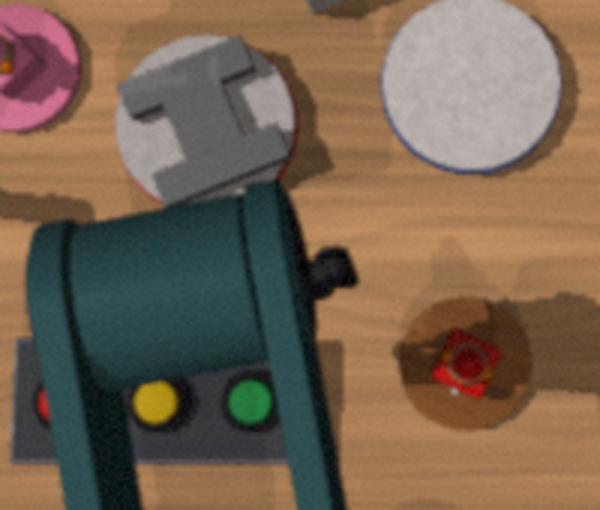

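The crop shows the spacer still in place on the red stand, so the pads were just too high and slipped over it. The red clown is upright on the table at (465,362).

```bash
python3 -m handwheel '[[[3,0,0],0,0],[[3.5,0,0],0,0],[[3.5,0,0],0,0],[[3.5,0,0],0,0],[[3.5,0,0],0,0],[[0,0,3],0,0],[[0,0,3],0,0],[[0,0,0],0,0]]'|egrep 'pos|width'; python3 -m handwheel '[[[0,0,0],0,0],[[0,0,0],0,0]]'|egrep pos; python3 - <<'E'
from meas import *
go(.6125,.212,.052,-68)
E
```

```text
ee_pos: [0.612, 0.2123, 0.1379]
grip_width: 0.0856
ee_pos: [0.615, 0.2129, 0.1483]
t 37.15 pos [0.615  0.2129 0.1483] yaw -68.0 | roll -0.0 shift after roll [-0.28 -0.02  9.62] before [-0.28 -0.02  9.62] q6 1.43 tilt [0.002 0.001] F [ 0.4  0.8 -0.1] w 0.0854
```

```bash
python3 -m handwheel '[[[-0.3,0,3],0,0],[[0,0,3],0,0],[[0,0,2.5],0,0],[[0,0,1],0,0],[[0,0,0],0,0],[[0,0,0],0,0]]' 50|egrep 'pos|width|force'; python3 -m handwheel '[[[0,0,0],0,0.8],[[0,0,0],0,0.8],[[0,0,0],0,0.8],[[0,0,0],0,0.8],[[0,0,0],0,0.8],[[0,0,0],0,0.8]]' 50|egrep 'pos|width|force'
```

```text
ee_pos: [0.6123, 0.2117, 0.0542]
force: [-0.2, 1.5, 0.2]
grip_width: 0.0854
grip_force: 0.0
ee_pos: [0.6126, 0.2119, 0.0548]
force: [-0.6, 0.4, 6.1]
grip_width: 0.048
grip_force: 52.1
```

```bash
python3 -m handwheel '[[[0,0,-1],0,0.8],[[0,0,-2],0,0.8],[[0,0,-3],0.11,0.8],[[0,0,-4],0.11,0.8],[[0,0,-4],0.11,0.8],[[0,0,-2],0.11,0.8],[[0,0,0],0.118,0.8],[[0,0,0],0,0.8]]'|egrep 'pos|width|force';  python3 - <<'E'
from meas import *
go(.412,-.2585,.208,80)
E
```

```text
ee_pos: [0.6119, 0.2115, 0.2153]
force: [1.0, -0.7, -1.8]
grip_width: 0.048
grip_force: 51.7
t 38.82 pos [0.6119 0.2115 0.2153] yaw -100.1 | roll -0.002 shift after roll [-11.53  49.76   0.57] before [-11.45  49.78   0.57] q6 1.99 tilt [0.005 0.001] F [ 1.  -0.7 -1.8] w 0.048
```

```bash
python3 -m handwheel '[[[-0.7,3,0],0,0.8],[[-0.7,3,0],0,0.8],[[-0.7,3.1,0],0,0.8],[[-0.7,3.1,0],0,0.8],[[-0.7,3.1,0],0,0.8],[[-0.7,3.1,0],0,0.8],[[-0.7,3.1,0],0,0.8],[[-0.7,3.1,0],0,0.8]]'|egrep 'pos|width';python3 -m handwheel '[[[-0.7,3.1,0],0,0.8],[[-0.7,3.1,0],0,0.8],[[-0.7,3.1,0],0,0.8],[[-0.7,3.1,0],0,0.8],[[-0.7,3.1,0],0,0.8],[[-0.7,3.1,0],0,0.8],[[-0.8,3.1,0],0,0.8],[[-0.9,3.1,0],0,0.8]]'|egrep 'pos|width';python3 -m handwheel '[[[0,0,2],0,0.8],[[0,0,2],0,0.8],[[0,0,0],0,0.8],[[0,0,0],0,0.8]]'|egrep 'pos|width'; python3 - <<'E'
from meas import *
go(.412,-.2585,.083,80)
p,d=snap('top');print(crate(p,x0=(.41,-.26)))
p,d=snap('scene','pics/s13.png');print(crate(p,'scene',x0=(.41,-.26)))
p=np.array(p);c=np.array(env.get_calibration('scene')['cx'])
E
```

```text
ee_pos: [0.5114, -0.0223, 0.2102]
grip_width: 0.0479
ee_pos: [0.4106, -0.2559, 0.2103]
grip_width: 0.048
ee_pos: [0.4107, -0.2542, 0.1695]
grip_width: 0.0478
t 40.48 pos [ 0.4107 -0.2542  0.1695] yaw -99.9 | roll 0.002 shift after roll [0.24 0.42 8.65] before [0.24 0.42 8.65] q6 1.07 tilt [-0.005  0.004] F [ 0.8  0.7 -1. ] w 0.0478
(array([ 0.41094056, -0.258882  , -0.18892451]), np.float64(0.9374054202778924))
(array([ 0.40741471, -0.26091631, -0.22547984]), np.float64(0.9224719101123595))
```

```bash
python3 -m handwheel '[[[0.2,0.4,3],0,0.8],[[0,0,3],0,0.8],[[0,0,2],0,0.8],[[0,0,0.7],0,0.8],[[0,0,0],0,0.8],[[0,0,0],0,0.8]]'|egrep 'pos|width|^force';python3 -m handwheel '[[[0,0,0],0,0.4],[[0,0,0],0,0],[[0,0,0],0,0],[[0,0,-3],0,0],[[0,0,-3],0,0],[[0,0,-4],0,0],[[0,0,-4],0,0],[[0,0,0],0,0]]'|egrep 'pos|width|^force'; python3 - <<'E'
from meas import *
snap('scene','pics/s14.png')
p,d=snap('top','pics/t14.png');H=hsv(p);s,v=H[...,1],H[...,2];C=cloud('top',d)
c0=(.6178,.2188);m=(s<75)&(v>55)&disc(c0,.03,.085)
print('stand red',fit(hull(m,300),lambda x,y:cyl(x,y,.075,.012,.03),[c0]))
print('yellow',foot(p,(.6186,-.208),.03))
print('red',foot(p,(.417,0),0),bodyfit(p,'red',(.417,0),0))
go(.4175,0,.19,-25)
E
```

```text
ee_pos: [0.4144, -0.2598, 0.0864]
force: [0.6, 0.3, -0.8]
grip_width: 0.0479
ee_pos: [0.4169, -0.2622, 0.2361]
force: [1.4, -0.3, 1.6]
grip_width: 0.0855
stand red (array([0.61754635, 0.21690299]), np.float64(0.9735030970406057))
yellow (array([ 0.6193778 , -0.20930995]), np.float64(0.8778252901649358))
red (array([ 0.41740156, -0.00089471]), np.float64(0.9599012954966071)) [(0.936, 64, [0.4183, -0.0009]), (0.921, 68, [0.418, -0.0016]), (0.904, 60, [0.4179, -0.0013])]
t 41.85 pos [ 0.4147 -0.2605  0.2287] yaw -100.0 | roll -1.309 shift after roll [ 23.74 -10.78   3.75] before [ -4.27 -25.72   3.75] q6 1.07 tilt [ 0.006 -0.005] F [-0.4 -0.1 -0.8] w 0.085
```

View pics/t14.png

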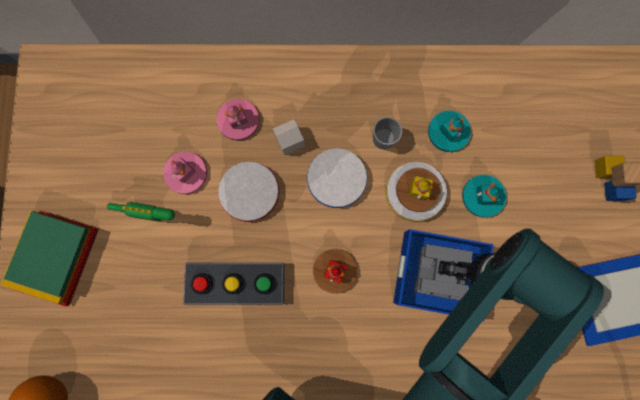

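Top view: all three stands are clear of spacers, with the yellow clown centred at (418,190) and the red clown on the table at (335,271). The spacer stack is in the crate.

```bash
python3 -m handwheel '[[[0,0,0],-0.12,0],[[0,0,0],-0.12,0],[[0,0,0],-0.12,0],[[0,0,0],-0.12,0],[[0,0,0],-0.12,0],[[0,0,0],-0.12,0],[[0,0,0],-0.12,0],[[0,0,0],-0.12,0]]'|egrep 'pos';python3 -m handwheel '[[[0,0,0],-0.12,0],[[0,0,0],-0.12,0],[[0,0,0],-0.11,0],[[3,-1.3,0],0,0],[[3,-1.3,0],0,0],[[3,-1.3,0],0,0],[[3,-1.3,0],0,0],[[3,-1.3,0],0,0]]'|egrep pos;python3 -m handwheel '[[[3,-1.3,0],0,0],[[3,-1.4,0],0,0],[[2.7,-1.5,3],0,0],[[0,0,3],0,0],[[0,0,2],0,0],[[0,0,0],0,0],[[0,0,0],0,0],[[0,0,0],0,0]]'|egrep pos; python3 - <<'E'
from meas import *
go(.4176,-.0008,.045,-25)
E
```

```text
ee_pos: [0.4128, -0.259, 0.2231]
ee_pos: [0.4168, -0.0945, 0.2233]
ee_pos: [0.4168, -0.0008, 0.1466]
t 43.85 pos [ 0.4168 -0.0008  0.1466] yaw -25.0 | roll 0.001 shift after roll [ 0.03  0.06 10.16] before [ 0.03  0.06 10.16] q6 0.3 tilt [ 0.001 -0.   ] F [ 0.3 -0.2  0.3] w 0.0855
```

```bash
python3 -m handwheel '[[[0,0.1,3],0,0],[[0,0,3],0,0],[[0,0,2.7],0,0],[[0,0,1.5],0,0],[[0,0,0],0,0],[[0,0,0],0,0],[[0,0,0],0,0.9],[[0,0,0],0,0.9]]' 60|egrep 'pos|width|force';python3 -m handwheel '[[[0,0,0],0,0.9],[[0,0,0],0,0.9],[[0,0,0],0,0.9],[[0,0,0],0,0.9],[[0,0,-1],0,0.9],[[0,0,-2],0,0.9],[[0,0,-3],0,0.9],[[0,0,-3],0,0.9]]'|egrep 'pos|width|force';python3 -m handwheel '[[[0,0,-3],0,0.9],[[0,0,-2],0,0.9],[[0,0,0],0,0.9]]'|egrep 'pos|width|force'; python3 - <<'E'
from meas import *
go(.6176,.2175,.18,-25)
E
```

```text
ee_pos: [0.4193, -0.0014, 0.0463]
force: [0.5, 0.6, 0.6]
grip_width: 0.0638
grip_force: 0.0
ee_pos: [0.4156, -0.0006, 0.1336]
force: [-0.2, 0.7, -2.4]
grip_width: 0.043
grip_force: 63.9
ee_pos: [0.4197, -0.0012, 0.1892]
force: [0.7, -0.3, -2.9]
grip_width: 0.043
grip_force: 64.1
t 45.43 pos [ 0.4197 -0.0012  0.1892] yaw -24.9 | roll 0.001 shift after roll [28.18  8.69  1.08] before [28.17  8.73  1.08] q6 0.3 tilt [ 0.01  -0.001] F [ 0.7 -0.3 -2.9] w 0.043
```

```bash
python3 -m handwheel '[[[2.8,0.9,0],0,0.9],[[2.8,0.9,0],0,0.9],[[2.8,0.9,0],0,0.9],[[2.8,0.9,0],0,0.9],[[2.8,0.9,0],0,0.9],[[2.8,0.9,0],0,0.9],[[2.8,0.9,0],0,0.9],[[2.8,0.9,0],0,0.9]]'|egrep 'pos|width|^force';python3 -m handwheel '[[[2.8,0.8,0],0,0.9],[[2.9,0.8,1],0,0.9],[[0,0,3],0,0.9],[[0,0,2],0,0.9],[[0,0,0],0,0.9],[[0,0,0],0,0.9],[[0,0,0],0,0.9]]'|egrep 'pos|width|^force'; python3 - <<'E'
from meas import *
go(.6175,.217,.076,-25)
E
```

```text
ee_pos: [0.5765, 0.1729, 0.1809]
force: [-0.0, -0.7, -2.5]
grip_width: 0.0427
ee_pos: [0.6155, 0.2167, 0.124]
force: [0.3, 0.1, -1.9]
grip_width: 0.0425
t 46.68 pos [0.6155 0.2167 0.124 ] yaw -24.9 | roll 0.001 shift after roll [0.12 0.17 4.8 ] before [0.12 0.17 4.8 ] q6 0.69 tilt [-0.  0.] F [ 0.3  0.1 -1.9] w 0.0425
```

```bash
python3 -m handwheel '[[[0.1,0.15,2],0,0.9],[[0,0,2],0,0.9],[[0,0,0.4],0,0.9],[[0,0,0],0,0.9],[[0,0,0],0,0.9],[[0,0,0],0,0.9]]'|egrep 'pos|width|^force';python3 -m handwheel '[[[0,0,0.2],0,0.9],[[0,0,0],0,0.9],[[0,0,0],0,0.9]]'|egrep 'pos|width|^force';python3 -m handwheel '[[[0,0,0.2],0,0.9],[[0,0,0],0,0.9],[[0,0,0],0,0.9]]'|egrep 'pos|width|^force'
```

```text
ee_pos: [0.6186, 0.2173, 0.0825]
force: [0.3, -0.1, -2.3]
grip_width: 0.0431
ee_pos: [0.6176, 0.2172, 0.0786]
force: [-0.5, -0.4, -3.0]
grip_width: 0.0429
ee_pos: [0.6174, 0.2172, 0.076]
force: [-0.0, 0.3, -1.6]
grip_width: 0.0425
```

Near contact; a touch more, then release, rise and move toward the console at height.

```bash
python3 -m handwheel '[[[0,0,0.1],0,0.9],[[0,0,0],0,0.9],[[0,0,0],0,0.9]]'|egrep 'pos|width|^force';python3 -m handwheel '[[[0,0,0],0,0.45],[[0,0,0],0,0.3],[[0,0,0],0,0],[[0,0,0],0,0],[[0,0,-2],0,0],[[0,0,-3],0,0],[[0,0,-4],0,0],[[0,0,-4],0,0]]'|egrep 'pos|width|force';python3 -m handwheel '[[[0,-3.3,0],0,1],[[0,-3.3,0],0,1],[[0,-3.3,0],0,1],[[0,-3.3,0],0,1],[[0,-3.3,0],0,1],[[0,-3.3,0],0,1],[[0,-3.3,0],0,1],[[0,0,0],0,1]]'|egrep 'pos'; python3 -m handwheel '[[[0,0,0],0,1],[[0,0,0],0,1]]' | egrep pos; python3 - <<'E'
from meas import *
p,d=snap('top','pics/t15.png')
for n,c in(('yellow',(.6186,-.2082)),('red',(.6175,.217))):
    print(n,foot(p,c,.03),bodyfit(p,n,c,.03)[:3])
cv2.imwrite('pics/c15.png',np.hstack([cv2.resize(p[155:230,205:290,::-1],None,fx=4.5,fy=4.5,interpolation=cv2.INTER_CUBIC),cv2.resize(p[155:230,375:460,::-1],None,fx=4.5,fy=4.5,interpolation=cv2.INTER_CUBIC)]))
go(.3885,.247,.10,-25)
E
```

```text
ee_pos: [0.6174, 0.2172, 0.0759]
force: [-2.3, -0.8, 1.8]
grip_width: 0.0429
ee_pos: [0.6165, 0.2169, 0.2047]
force: [1.4, -0.5, 0.5]
grip_width: 0.0855
grip_force: 0.0
ee_pos: [0.4032, 0.3167, 0.2054]
ee_pos: [0.4083, 0.3144, 0.2051]
yellow (array([ 0.61935196, -0.20819325]), np.float64(0.8801955990220048)) [(0.902, 72, [0.6189, -0.2083]), (0.9, 76, [0.6189, -0.2072]), (0.893, 80, [0.62, -0.2076])]
red (array([0.61606714, 0.21588818]), np.float64(0.8875921375921376)) [(0.879, 60, [0.6176, 0.2161]), (0.872, 64, [0.6188, 0.2166]), (0.872, 56, [0.6184, 0.2178])]
t 49.48 pos [0.4087 0.3142 0.205 ] yaw -25.0 | roll 0.001 shift after roll [-6.94  1.   10.5 ] before [-6.94  1.   10.5 ] q6 0.98 tilt [ 0.001 -0.   ] F [ 0.2 -0.4  1.1] w -0.0
```

View pics/c15.png

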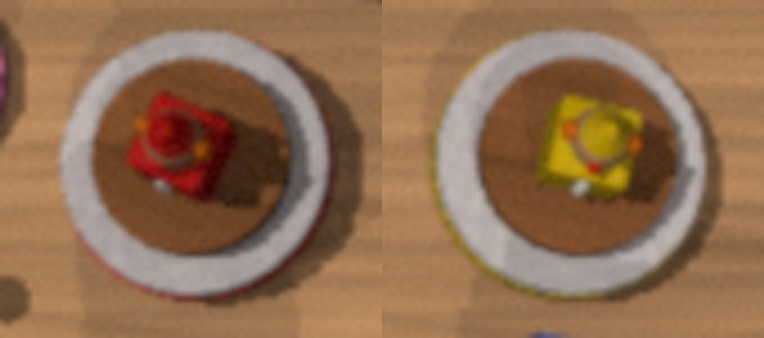

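Both clowns stand concentric on their own stands. Now the yellow button.

```bash
python3 -m handwheel '[[[-2.4,0.3,0],0,1],[[-2.3,0.4,0],0,1],[[-2.3,0.3,0],0,1],[[0,0,3],0,1],[[0,0,4],0,1],[[0,0,3],0,1],[[0,0,0],0,1],[[0,0,0],0,1]]'|egrep 'pos'; python3 -c "
from meas import *
go(.3878,.2478,.075,-25)"
```

```text
ee_pos: [0.3871, 0.2456, 0.1035]
t 50.15 pos [0.3871 0.2456 0.1035] yaw -25.0 | roll -0.0 shift after roll [ 0.24 -0.03  2.84] before [ 0.24 -0.03  2.84] q6 0.88 tilt [-0.004 -0.002] F [ 0.4 -0.3  0.8] w 0.0003
```

```bash
python3 -m handwheel '[[[0.2,0,2.6],0,1],[[0,0,0.4],0,1],[[0,0,0.3],0,1],[[0,0,0.3],0,1],[[0,0,0],0,1],[[0,0,0],0,1]]'|egrep 'pos|^force'; python3 -m handwheel '[[[0,0,0.2],0,1],[[0,0,0],0,1],[[0,0,0],0,1]]'|egrep 'pos|^force';python3 -m handwheel '[[[0,0,0.15],0,1],[[0,0,0],0,1],[[0,0,0],0,1]]'|egrep 'pos|^force'
```

```text
ee_pos: [0.3894, 0.249, 0.0706]
force: [-0.4, -0.2, 1.8]
ee_pos: [0.3892, 0.249, 0.0679]
force: [1.2, 0.2, 2.5]
ee_pos: [0.3889, 0.2489, 0.0659]
force: [2.6, 1.3, 3.3]
```

```bash
python3 -m handwheel '[[[0,0,0.2],0,1],[[0,0,0],0,1],[[0,0,0],0,1]]'|egrep 'pos|^force';python3 -m handwheel '[[[0,0,0.15],0,1],[[0,0,0],0,1],[[0,0,0],0,1]]'|egrep 'pos|^force';python3 -m handwheel '[[[0,0,0.1],0,1],[[0,0,0],0,1],[[0,0,0],0,1]]'|egrep 'pos|^force'
```

```text
ee_pos: [0.3889, 0.2489, 0.064]
force: [1.7, 0.1, 3.8]
ee_pos: [0.389, 0.2489, 0.0639]
force: [-1.2, -0.9, 11.2]
ee_pos: [0.389, 0.249, 0.0638]
force: [-1.6, -2.3, 17.3]
```

Fully down. Up, then over to green.

```bash
python3 -m handwheel '[[[0,0,-0.5],0,1],[[0,0,-2],0,1],[[0,0,-2],0,1],[[-3,0,0],0,1],[[-3,0,0],0,1],[[0,0,0],0,1],[[0,0,0],0,1],[[0,0,0],0,1]]'|egrep 'pos|^force'; python3 -c "
from meas import *
go(.3878,.172,.075,-25)"
```

```text
ee_pos: [0.3623, 0.1942, 0.1051]
force: [-0.9, -0.4, -0.3]
t 52.57 pos [0.3623 0.1942 0.1051] yaw -24.9 | roll 0.001 shift after roll [-0.93  3.26  3.01] before [-0.93  3.26  3.01] q6 0.79 tilt [-0.002  0.   ] F [-0.9 -0.4 -0.3] w -0.0001
```

```bash
python3 -m handwheel '[[[-0.4,1.6,0],0,1],[[-0.5,1.6,0],0,1],[[0,0,0],0,1],[[0,0,2.7],0,1],[[0,0,0.6],0,1],[[0,0,0.4],0,1],[[0,0,0],0,1],[[0,0,0],0,1]]'|egrep 'pos|^force'; python3 -m handwheel '[[[0,0,0.15],0,1],[[0,0,0],0,1],[[0,0,0],0,1]]'|egrep 'pos|^force'
```

```text
ee_pos: [0.3878, 0.173, 0.0692]
force: [-0.8, 0.5, 2.3]
ee_pos: [0.3886, 0.1731, 0.0682]
force: [0.0, 1.2, 1.8]
```

```bash
python3 -m handwheel '[[[0,0,0.2],0,1],[[0,0,0.15],0,1],[[0,0,0],0,1],[[0,0,0],0,1]]'|egrep 'pos|^force';python3 -m handwheel '[[[0,0,0.15],0,1],[[0,0,0],0,1],[[0,0,0],0,1]]'|egrep 'pos|^force';python3 -m handwheel '[[[0,0,0.15],0,1],[[0,0,0],0,1],[[0,0,0],0,1]]'|egrep 'pos|^force'
```

```text
ee_pos: [0.3888, 0.173, 0.0644]
force: [1.0, 2.7, 3.2]
ee_pos: [0.3888, 0.173, 0.0639]
force: [-2.5, 1.9, 10.1]
ee_pos: [0.3889, 0.173, 0.0638]
force: [-6.1, 1.0, 16.6]
```

Green is fully down. Retreat and take a final look.

```bash
python3 -m handwheel '[[[0,0,-0.5],0,1],[[0,0,-2],0,1],[[0,0,-3],0,1],[[0,0,-4],0,1],[[0,0,-4],0,1],[[0,0,0],0,1],[[0,0,0],0,1],[[0,0,0],0,1]]'|egrep 'pos|^force'; python3 - <<'E'
from meas import *
p,d=snap('top','pics/t16.png')
for n,c in(('yellow',(.6186,-.2082)),('red',(.6175,.217))):
    print(n,foot(p,c,.03),bodyfit(p,n,c,.03)[0])
snap('scene','pics/s16.png')
E
```

```text
ee_pos: [0.3878, 0.172, 0.1949]
force: [-0.2, 0.5, 0.1]
yellow (array([ 0.61935196, -0.20819325]), np.float64(0.8808068459657702)) (0.896, 72, [0.6189, -0.2083])
red (array([0.61857959, 0.21827637]), np.float64(0.8832923832923832)) (0.873, 60, [0.6176, 0.2186])
```

View pics/s16.png

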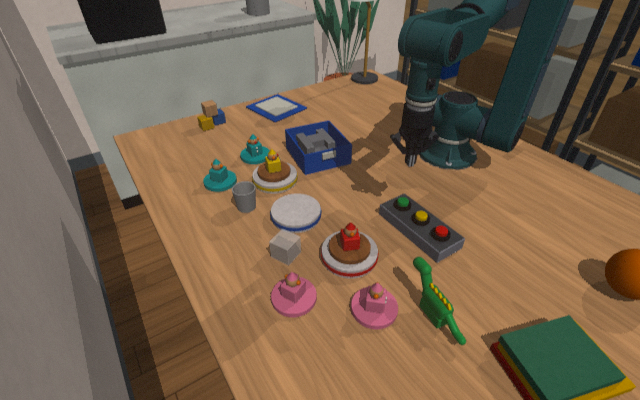

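The final view shows the red clown (350,245) and yellow clown (274,170) upright and centred, the spacers in the crate (318,145), and the bystanders undisturbed.

```bash
python3 -c "
from station import env
print(env.finish_job())"
```

```text
the job is handed in; nothing more can be done
None
```

I pressed red first, put all three spacers in the crate, stood the red and yellow clowns back centred on their own turntables (there was no blue clown), pressed yellow and then green fully down, and handed in the job at about 54 s; no verdict came back.

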